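Clear the tile chips off the bathroom ledge and close up

ROBOT

A 6-joint arm with a two-finger parallel gripper is mounted at the origin on the work surface. World frame = base frame: x ahead of the robot, y to its left, z up, the work surface at z = 0. Lengths are in mm, angles in rad, forces in N, time in s.
With the tool pointing down it reaches from about 350 to 775 mm from the base axis. Payload 7.3 kg.
Tool frame: the origin (TCP) lies at the very end of the fingers, on their centre line; the grasp point (between the pads) lies bot.grip_point_offset behind it (bot.grip_point_offset is the distance from the TCP to the grasp point, in mm); z points along the fingers, y is the line along which they close (so a half turn about z gives the same grasp; the last joint's range is limited). The gripper opens to 92 mm and grips with 3 to 60 N. Pads are 19 mm wide; open, the fingers measure 130 mm over their backs; the gripper's body (75 mm by 190 mm) begins 47 mm behind the grasp point.
Start: joints at [-1.408, 0.342, 1.524, -0, 1.275, -0.146], TCP at [159.578, -500.18, 226.741] pointing down, gripper open.
Joint ranges: [-2.53, 2.53], [-0.77, 2.02], [0.04, 2.7], [-1, 4.14], [0.28, 2.66], [-3.11, 3.11]. Speed limits (rad/s): [2.57, 2.57, 3.14, 3.14, 3.14, 3.14].

INTERFACE

Orientations are given as [roll, pitch, yaw] about the fixed x, y, z axes, in that order (R = Rz(yaw) Ry(pitch) Rx(roll)).
In Python, from plant import bot gives the robot as it stands. The module is installed in compiled form; this text tells all that it offers.
- The arm moves only by the tool carry_out, never from a script. Its argument "plan" is a list of rows, each an object of numbers: "tx", "ty", "tz": the shift along the world's x, y, z in mm; "rx", "ry", "rz": the turn, a rotation vector about the world's x, y, z in rad. A call has 1 to 12 rows; each row shifts and turns the commanded pose from where the row before left it; what a row does not reach is not made up. A row lasts 1/10 s, in which the tool goes at most 50 mm and 8.59 degrees, less where a joint would pass 70% of its speed; a pose out of reach is approached as far as the arm can. A call with a gripper value outside its range is refused whole. "gripper" is the closure, from 0 (fully open) to 1 (shut), set as the call begins (left out, the last holds). The fingers move at their own pace and stop on an object; the grip force is fixed at half the most. Time passes only in rows, so rows that do not move let the fingers close. It gives the time, the measured TCP pose, the force, the opening and the grip force at its end, in the units of the state.
- bot.get_obs(): the state, without advancing time (a new reading comes with each control period).
- bot.capture(name): name is "scene" or "side" or "wrist"; returns the picture (480x640x3 uint8, red, green, blue); there is no depth.
- bot.camera_model(name): a dict with "camera_matrix" (3x3 intrinsics, pixels), "R" (3x3) and "t" (3): a world point X has camera coordinates R X + t. Camera axes: x right, y down, z forward; pixel columns grow to the right and rows downward; lengths in mm; the calibration is good to about 2 mm. A picture is of the moment at which its call begins: read the wrist's pose just before it. camera_model takes no time and is no camera call; for the wrist camera it gives the pose at the moment of the call.
- bot.close_job(): hands the job in; it is judged then, once.
The state is a dict: "time": time; "joint_positions": joint angles; "dq": joint speeds; "tau": joint torques, N m; "tool_pos": TCP position; "tcp_rot": TCP orientation; "contact_force": force on the tool from outside, world axes, zero at the start; "moment": the same for the moment, N m; "grip_width": finger opening in mm; "finger_force": force on a finger pad.
Only numpy, scipy, OpenCV 4.12 (cv2) and the standard library are available. Lean on these libraries where they do the work, as an engineer would, in place of code of your own. Each camera call takes 0.05 s, during which the arm holds its last target. There are 200 camera calls.

TASK

First clear the mixing pots off the ledge by nesting them: green pot upright inside the orange one where that stands on the counter, yellow pot inside the green. Then take the blue scraper block and wipe every tile chip off the ledge into the black tub, without touching a chip on the ledge with the gripper fingers. With all the chips in the tub put its lid fully on, stand the scraper upright back on the middle of its black mat, and leave the paper roll and the two bottles where they are.

Things in the scene. Friction and masses are not known exactly. Their poses are not given: they have to be found in the camera images.
- ledge: fixed raised ledge, white marble-look tiles with aluminium trim, 300 mm deep (x) by 400 mm long (y), flat top 65 mm above the counter; origin at the centre of its underside, z up, x from its front edge (at x = -150 mm, facing the robot) towards its back
- tub: open black debris tub fixed against the ledge's front edge (2 mm gap, axes parallel to the ledge's), 120 mm (x) by 220 mm (y) by 63 mm high, so its rim is 2 mm below the ledge top; walls and floor 6 mm, inside 108 by 208 mm; a tab sticks out 22 mm at each y end; origin at the centre of its underside
- lid: loose lid, 220 g: black plate 116 (x) by 216 (y) by 6 mm over a plug 102 by 202 by 8 mm (lowest 4 mm: 96 by 196) that drops into the tub; red loop handle: bar along y, 18 mm wide, 110 long, 44 to 60 mm above the origin; origin at the plug's underside centre (on the counter at first), 55 mm above the tub's origin when fully on; either way round
- mat: black rubber mat fixed on the counter, 100 mm (x) by 180 mm (y), 4 mm thick, where the scraper lives; origin at the centre of its underside
- scraper: scraper block, about 220 g, standing on its flat black rubber foot: foot and blue body 50 mm (x) by 120 mm (y) and 20 mm high, and above it a blue grip 24 mm wide (x) by 96 mm long (y), its top 58 mm above the underside; chips are pushed with a long face (normal to x); origin at the centre of its underside
- pot_large: open round mixing pot, slightly tapered, orange, 58 mm tall, outside diameter 112 mm at the rim and 96 mm at the base, 3 mm wall, 5 mm floor, 160 g; origin at the centre of its underside, z along its axis to the mouth; stands on the counter
- pot_medium: open round mixing pot, slightly tapered, green, 60 mm tall, outside diameter 64 mm at the rim and 58 mm at the base, 3 mm wall, 5 mm floor, 70 g; origin at the centre of its underside, z along its axis to the mouth; starts on the ledge; nested, its floor rests on the large pot's floor and its rim stands 7 mm proud of the large pot's rim
- pot_small: open round mixing pot, slightly tapered, yellow, 62 mm tall, outside diameter 46 mm at the rim and 42 mm at the base, 3 mm wall, 5 mm floor, 40 g; origin at the centre of its underside, z along its axis to the mouth; starts on the ledge; nested, its floor rests on the medium pot's floor and its rim stands 7 mm proud of the medium pot's rim
- chip0: loose chip of tan glazed tile with a red-brown body, about 27 by 20 mm and 8 mm thick, 12 g, lying on the ledge; origin at the centre of its underside (5 to 8 chips are present, None if absent)
- chip1: loose chip of tan glazed tile with a red-brown body, about 27 by 20 mm and 8 mm thick, 12 g, lying on the ledge; origin at the centre of its underside (5 to 8 chips are present, None if absent)
- chip2: loose chip of tan glazed tile with a red-brown body, about 27 by 20 mm and 8 mm thick, 12 g, lying on the ledge; origin at the centre of its underside (5 to 8 chips are present, None if absent)
- chip3: loose chip of tan glazed tile with a red-brown body, about 27 by 20 mm and 8 mm thick, 12 g, lying on the ledge; origin at the centre of its underside (5 to 8 chips are present, None if absent)
- chip4: loose chip of tan glazed tile with a red-brown body, about 27 by 20 mm and 8 mm thick, 12 g, lying on the ledge; origin at the centre of its underside (5 to 8 chips are present, None if absent)
- chip5: loose chip of tan glazed tile with a red-brown body, about 27 by 20 mm and 8 mm thick, 12 g, lying on the ledge; origin at the centre of its underside (5 to 8 chips are present, None if absent)
- chip6: loose chip of tan glazed tile with a red-brown body, about 27 by 20 mm and 8 mm thick, 12 g, lying on the ledge; origin at the centre of its underside (5 to 8 chips are present, None if absent)
- chip7: loose chip of tan glazed tile with a red-brown body, about 27 by 20 mm and 8 mm thick, 12 g, lying on the ledge; origin at the centre of its underside (5 to 8 chips are present, None if absent)
- roll: white paper roll standing on the counter, 88 mm diameter, 98 mm tall; bystander; origin at the centre of its underside
- pump_bottle: white bottle with a blue pump, 68 mm diameter, 205 mm tall; bystander; origin at the centre of its underside
- dark_bottle: black bottle, 56 mm diameter, 170 mm tall; bystander; origin at the centre of its underside

How it is judged (in metres and radians):
On the way, in this order (a step that is already met when the one before it is completed fails the run):
1. the green pot is nested in the orange pot and the yellow pot in the green one, all upright on the counter (horizontal distance between pot_medium and pot_large below 0.022 m and z of pot_medium in the frame of pot_large between -0.005 and 0.015 m and horizontal distance between pot_small and pot_medium below 0.016 m and z of pot_small in the frame of pot_medium between -0.005 and 0.015 m and angle between each of pot_large, pot_medium, pot_small's own z axis and vertical below 0.15 rad and height (world z) of pot_large below 0.015 m), for 0.2 s.
2. the scraper is brought down onto the ledge (its foot within 15 mm of the surface) (x of scraper in the frame of ledge between -0.18 and 0.15 m and y of scraper in the frame of ledge between -0.2 and 0.2 m and z of scraper in the frame of ledge between 0.055 and 0.08 m), for 0.1 s.
3. every chip that is present is inside the tub, below its rim (x of chip0 in the frame of tub between -0.06 and 0.06 m and y of chip0 in the frame of tub between -0.11 and 0.11 m and z of chip0 in the frame of tub between -0.01 and 0.05 m and x of chip1 in the frame of tub between -0.06 and 0.06 m and y of chip1 in the frame of tub between -0.11 and 0.11 m and z of chip1 in the frame of tub between -0.01 and 0.05 m and x of chip2 in the frame of tub between -0.06 and 0.06 m and y of chip2 in the frame of tub between -0.11 and 0.11 m and z of chip2 in the frame of tub between -0.01 and 0.05 m and x of chip3 in the frame of tub between -0.06 and 0.06 m and y of chip3 in the frame of tub between -0.11 and 0.11 m and z of chip3 in the frame of tub between -0.01 and 0.05 m and x of chip4 in the frame of tub between -0.06 and 0.06 m and y of chip4 in the frame of tub between -0.11 and 0.11 m and z of chip4 in the frame of tub between -0.01 and 0.05 m and x of chip5 in the frame of tub between -0.06 and 0.06 m and y of chip5 in the frame of tub between -0.11 and 0.11 m and z of chip5 in the frame of tub between -0.01 and 0.05 m and x of chip6 in the frame of tub between -0.06 and 0.06 m and y of chip6 in the frame of tub between -0.11 and 0.11 m and z of chip6 in the frame of tub between -0.01 and 0.05 m and x of chip7 in the frame of tub between -0.06 and 0.06 m and y of chip7 in the frame of tub between -0.11 and 0.11 m and z of chip7 in the frame of tub between -0.01 and 0.05 m), for 0.2 s.
4. the lid is fully on the tub (horizontal distance between lid and tub below 0.008 m and z of lid in the frame of tub between 0.05 and 0.0585 m and angle between lid's own z axis and vertical below 0.04 rad and angle between the x axis of lid and the x axis of tub, either way round below 0.06 rad), for 0.2 s.
At the end, for the whole second after the job is handed in: pots nested floor to floor (10 mm, tilt < 0.15 rad), the orange one on the counter; all chips in the tub; lid level and home (8 mm of centre, 3.5 mm of depth, 0.06 rad); scraper upright within 35 mm of the mat's centre; all at rest (all of step 1 and all of step 3 and all of step 4 and horizontal distance between scraper and mat below 0.035 m and height (world z) of scraper below 0.012 m and angle between scraper's own z axis and vertical below 0.1 rad and linear speed of each of scraper, lid, pot_large, pot_medium, pot_small below 0.02 m/s); the robot touches nothing.
It fails at once if a gripper finger touches a chip that lies on the ledge (over 0.5 N) ((contact force between the fingers and chip0 above 0.5 N and z of chip0 in the frame of ledge above 0.06 m and x of chip0 in the frame of ledge between -0.15 and 0.15 m and y of chip0 in the frame of ledge between -0.2 and 0.2 m) or (contact force between the fingers and chip1 above 0.5 N and z of chip1 in the frame of ledge above 0.06 m and x of chip1 in the frame of ledge between -0.15 and 0.15 m and y of chip1 in the frame of ledge between -0.2 and 0.2 m) or (contact force between the fingers and chip2 above 0.5 N and z of chip2 in the frame of ledge above 0.06 m and x of chip2 in the frame of ledge between -0.15 and 0.15 m and y of chip2 in the frame of ledge between -0.2 and 0.2 m) or (contact force between the fingers and chip3 above 0.5 N and z of chip3 in the frame of ledge above 0.06 m and x of chip3 in the frame of ledge between -0.15 and 0.15 m and y of chip3 in the frame of ledge between -0.2 and 0.2 m) or (contact force between the fingers and chip4 above 0.5 N and z of chip4 in the frame of ledge above 0.06 m and x of chip4 in the frame of ledge between -0.15 and 0.15 m and y of chip4 in the frame of ledge between -0.2 and 0.2 m) or (contact force between the fingers and chip5 above 0.5 N and z of chip5 in the frame of ledge above 0.06 m and x of chip5 in the frame of ledge between -0.15 and 0.15 m and y of chip5 in the frame of ledge between -0.2 and 0.2 m) or (contact force between the fingers and chip6 above 0.5 N and z of chip6 in the frame of ledge above 0.06 m and x of chip6 in the frame of ledge between -0.15 and 0.15 m and y of chip6 in the frame of ledge between -0.2 and 0.2 m) or (contact force between the fingers and chip7 above 0.5 N and z of chip7 in the frame of ledge above 0.06 m and x of chip7 in the frame of ledge between -0.15 and 0.15 m and y of chip7 in the frame of ledge between -0.2 and 0.2 m)).
It fails at once if the paper roll is moved more than 30 mm or tipped (distance of roll from where it was at the start of the episode above 0.03 m or angle between roll's own z axis and vertical above 0.4 rad).
It fails at once if the pump bottle is moved more than 30 mm or tipped (distance of pump_bottle from where it was at the start of the episode above 0.03 m or angle between pump_bottle's own z axis and vertical above 0.4 rad).
It fails at once if the dark bottle is moved more than 30 mm or tipped (distance of dark_bottle from where it was at the start of the episode above 0.03 m or angle between dark_bottle's own z axis and vertical above 0.4 rad).
Of chip0, chip1, chip2, chip3, chip4, chip5, chip6, chip7 only 5 to 8 are there at a start; the rules pass over those that are not, and their reading is None.
At some moment in a run one of pot_medium, pot_small, scraper, lid may be knocked a few centimetres aside while the robot is not near it.
Once in a run the grip may slacken for a moment while it holds something.
It also fails if it takes over 192 s, if anything falls off the work surface, if the arm or the gripper's body presses on something with over 40 N, if the wrist force passes 120 N, or if a joint passes its speed limit or range.

## Working session

There is one attempt and no reset: what is moved stays moved. The work goes in short steps, Python scripts to look and compute and a tool call to move; the robot and the scene stay as the last step left them, time stands still between calls to the robot, and variables do not carry over. Pictures are saved under pics/ and viewed, at most 14 in all, crops included, and the job is handed in when it is done.

Besides the shell and the picture viewer there is one more tool, called after "Emit:" as name(argument=value, ...), one argument or row to a line, values as JSON. carry_out: Moves the arm, as the interface text tells. Its arguments: {"type":"object","properties":{"plan":{"type":"array"},"gripper":{"type":"number"}},"required":["plan"]}

```bash
mkdir -p pics; ls; python3 - <<'E'
from plant import bot
import cv2, numpy as np
print(bot.grip_point_offset, bot.get_obs())
for n in("scene","side"):
    m=bot.camera_model(n); print(n,m)
    im=bot.capture(n); cv2.imwrite(f"pics/{n}0.png",im[:,:,::-1])
E
```

```text
pics
18.8 {'time': 0.0, 'joint_positions': array([-1.40804091e+00,  3.42696833e-01,  1.52504740e+00, -4.03124448e-07,
        1.27538093e+00, -1.46004078e-01]), 'dq': array([0.0005378 , 0.00048254, 0.00037153, 0.0009238 , 0.00082459,
       0.00077164]), 'tau': array([ 1.23204492e-03, -4.31236696e+01, -2.44217420e+01,  7.18587474e-02,
        5.58153796e-02, -1.36976014e-04]), 'tool_pos': array([ 159.48630022, -499.75209352,  226.04779184]), 'tcp_rot': array([-3.14007639e+00, -2.22578148e-04,  3.08759442e-01]), 'contact_force': array([-0.95406264, -0.88955998, -0.26210349]), 'moment': array([-0.01462519, -0.03305411, -0.00253116]), 'finger_force': 0.0, 'grip_width': 92.0315861978693}
scene {'camera_matrix': array([[497.41950564,   0.        , 312.7221144 ],
       [  0.        , 497.41950564, 234.01928193],
       [  0.        ,   0.        ,   1.        ]]), 'R': array([[ 0.59913542,  0.80062795,  0.00562429],
       [ 0.50386824, -0.37158289, -0.77977109],
       [-0.62221664,  0.47002238, -0.62603947]]), 't': array([-347.11734915, -240.45590825, 1332.55418962])}
side {'camera_matrix': array([[457.47587497,   0.        , 317.45303473],
       [  0.        , 457.47587497, 244.36319988],
       [  0.        ,   0.        ,   1.        ]]), 'R': array([[-0.73753165, -0.67517783, -0.01348957],
       [-0.42961135,  0.48451141, -0.76202544],
       [ 0.52103853, -0.55622261, -0.64740656]]), 't': array([409.30027775, 312.88145269, 764.75720314])}
```

View pics/scene0.png

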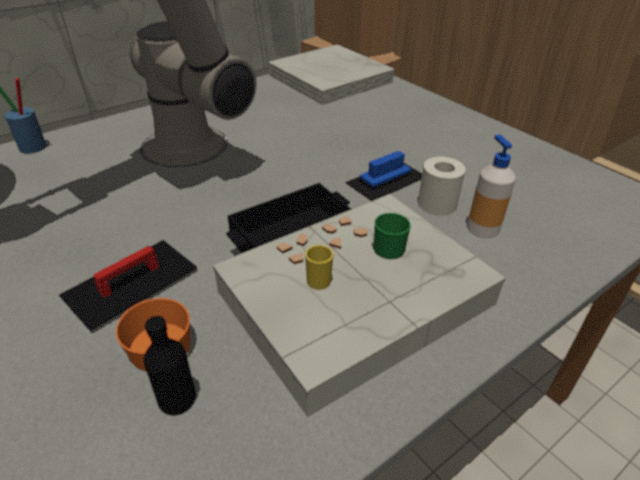

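View pics/side0.png

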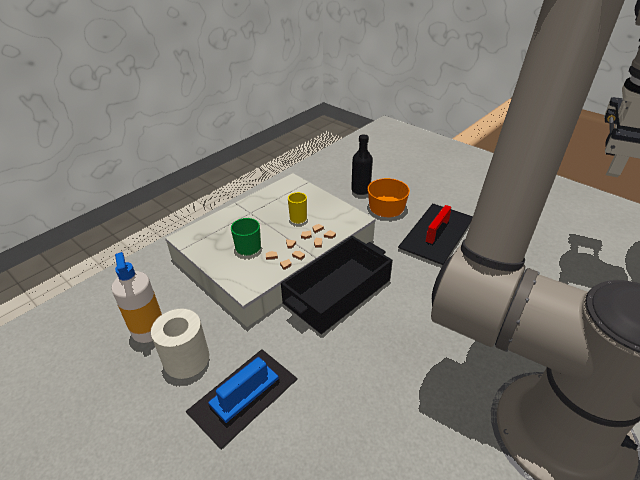

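```bash
cat > h.py <<'E'
import cv2, numpy as np
from plant import bot
from scipy.optimize import least_squares
def ray(m,px,z):
    px=np.atleast_2d(np.asarray(px,float)); K,R,t=m["camera_matrix"],np.array(m["R"]),np.array(m["t"])
    d=(np.c_[px,np.ones(len(px))]@np.linalg.inv(K).T)@R; c=-R.T@t
    return (c+d*((z-c[2])/d[:,2])[:,None])[:,:2]
def cen(m): return (-np.array(m["R"]).T@np.array(m["t"]))
HSV=dict(green=((50,110,30),(88,255,255)),yellow=((23,130,40),(34,255,255)),orange=((5,170,60),(16,255,255)),
 blue=((105,150,40),(125,255,255)),red=((0,170,60),(4,255,255)),chip=((5,60,90),(20,165,255)))
def comps(im,c,amin=30,box=None):
    k=cv2.inRange(cv2.cvtColor(im,cv2.COLOR_RGB2HSV),*HSV[c])
    if c=="red": k|=cv2.inRange(cv2.cvtColor(im,cv2.COLOR_RGB2HSV),(175,150,60),(180,255,255))
    if box: 
        q=np.zeros_like(k); x0,y0,x1,y1=box; q[y0:y1,x0:x1]=k[y0:y1,x0:x1]; k=q
    n,l,s,ce=cv2.connectedComponentsWithStats(k)
    return [((l==i).astype(np.uint8),s[i],ce[i]) for i in sorted(range(1,n),key=lambda i:-s[i][4]) if s[i][4]>=amin]
def rim(m,mask,z,r):
    "rim circle of known radius from the far half of the silhouette thrown on the rim plane"
    c=np.vstack(cv2.findContours(mask,cv2.RETR_EXTERNAL,cv2.CHAIN_APPROX_NONE)[0])[:,0]
    h=ray(m,c,z)
    u=h.mean(0)-cen(m)[:2]; u/=np.linalg.norm(u); n=np.array([-u[1],u[0]])
    p=h.mean(0)
    for _ in range(5):
        s=h[(h-p)@u>0.1*r]
        f=least_squares(lambda q:np.hypot(*(s-q).T)-r,p,loss="soft_l1"); p=f.x
    return p,np.sqrt(np.mean(f.fun**2))
def rect(m,mask,z):
    h=ray(m,cv2.convexHull(mask)[:,0] if mask.ndim==3 else np.argwhere(mask)[:,::-1],z)
    return cv2.minAreaRect(h.astype(np.float32))
E
python3 - <<'E'
from h import *
im={n:cv2.imread(f"pics/{n}0.png")[:,:,::-1].copy() for n in("scene","side")}
for n in im:
    m=bot.camera_model(n); I=im[n]; print("==",n)
    for c,z,r in(("green",125,32),("yellow",127,23),("orange",58,56)):
        for mk,s,ce in comps(I,c,150)[:2]: print(c,s,rim(m,mk,z,r))
    for c in("red","blue"):
        for mk,s,ce in comps(I,c,100)[:3]: print(c,s,ce,ray(m,ce,50))
    box=(260,200,385,280) if n=="scene" else (250,215,350,280)
    for mk,s,ce in comps(I,"chip",12,box): print("chip",s[4],ce.round(1),ray(m,ce,69).round(1))
    g=cv2.cvtColor(I,cv2.COLOR_RGB2GRAY)
    pk={"scene":[(216,282),(385,202),(499,284),(305,392)],"side":[(247,309),(375,232),(294,176),(167,239)]}[n]
    q=cv2.cornerSubPix(g,np.float32(pk),(6,6),(-1,-1),(3,50,.01)); w=ray(m,q,65)
    print(q.round(1),w.round(1),np.linalg.norm(np.diff(np.r_[w,w[:1]],axis=0),axis=1))
    big=cv2.resize({"scene":I[140:400,50:450],"side":I[120:450,160:490]}[n],None,fx=2 if n=="scene" else 1.8,fy=2 if n=="scene" else 1.8,interpolation=cv2.INTER_CUBIC)
    cv2.imwrite(f"pics/{n}_z.png",big[:,:,::-1])
E
```

```text
== scene
green [ 374  214   36   44 1260] (array([699.16706023,  79.71716098]), np.float64(1.565512014996856))
yellow [306 246  27  43 945] (array([688.67501931, -70.7855923 ]), np.float64(1.0114622549822367))
orange [ 117  299   73   71 2716] (array([ 605.42666387, -328.20018068]), np.float64(17.452295615308255))
red [ 94 247  64  50 934] [123.77623126 268.33832976] [[ 442.773645   -314.63379902]]
blue [361 152  50  35 961] [385.53173777 169.22684703] [[472.11408588 288.93053725]]
blue [495 135  16  32 258] [502.29069767 152.98062016] [[584.7467386  569.17982521]]
chip 104 [296.2 257.8] [[618.2 -65.9]]
chip 99 [360.5 231.3] [[628.7  74.5]]
chip 95 [301.7 238.9] [[581.5 -27.5]]
chip 93 [328.5 227.7] [[584.6  32.9]]
chip 93 [283.4 246.7] [[580. -67.]]
chip 84 [335.8 242.2] [[626.2  16.9]]
chip 74 [344.8 220.1] [[584.6  72.9]]
[[216.  282. ]
 [379.5 197.2]
 [499.  284. ]
 [306.6 391.2]] [[ 584.8 -206.3]
 [ 562.6  184.5]
 [ 869.7  171. ]
 [ 843.6 -208.5]] [391.41648385 307.38421643 380.38600531 258.86362231]
== side
green [231 218  30  37 900] (array([690.00702057,  84.02382322]), np.fl
[... 272 characters left out ...]
9875] [[ 426.77382118 -296.70218753]]
blue [ 208  357   71   66 2152] [242.21607807 388.7964684 ] [[431.98782224 322.81476588]]
blue [115 252  20  28 351] [123.3960114  267.53846154] [[860.41505371 301.69700898]]
chip 60 [271.  253.8] [[632.2  66.4]]
chip 60 [285.5 262.5] [[587.9  65.2]]
chip 57 [297.9 253.6] [[588.2  26.3]]
chip 54 [317.7 241. ] [[584.7 -34.6]]
chip 51 [305.9 233.2] [[624.3 -37.2]]
chip 50 [289.9 242.1] [[629.4  10.2]]
chip 48 [329.6 233.1] [[583.3 -74.3]]
chip 45 [317.  226.6] [[621.8 -72.8]]
[[242.6 305.8]
 [375.  232. ]
 [294.  176. ]
 [167.  239. ]] [[ 564.4  207. ]
 [ 509.6 -151.5]
 [ 826.  -201.3]
 [ 855.   188.8]] [362.66569602 320.31123752 391.2081605  291.1271191 ]
```

View pics/scene_z.png

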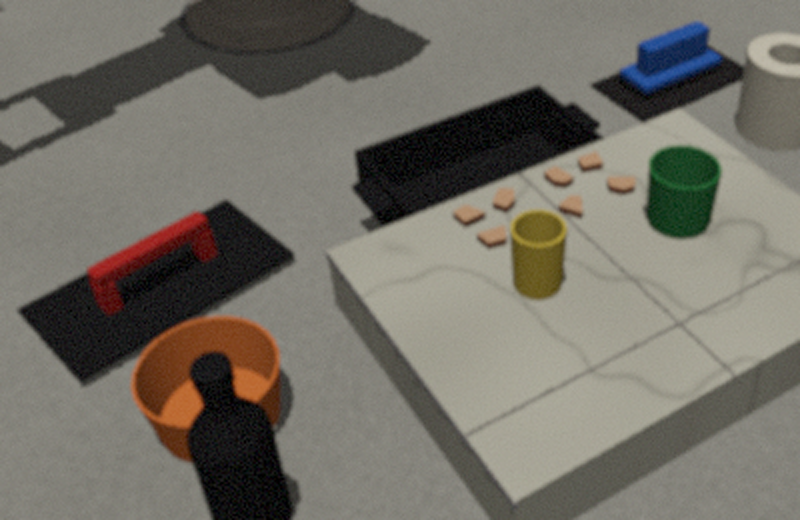

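View pics/side_z.png

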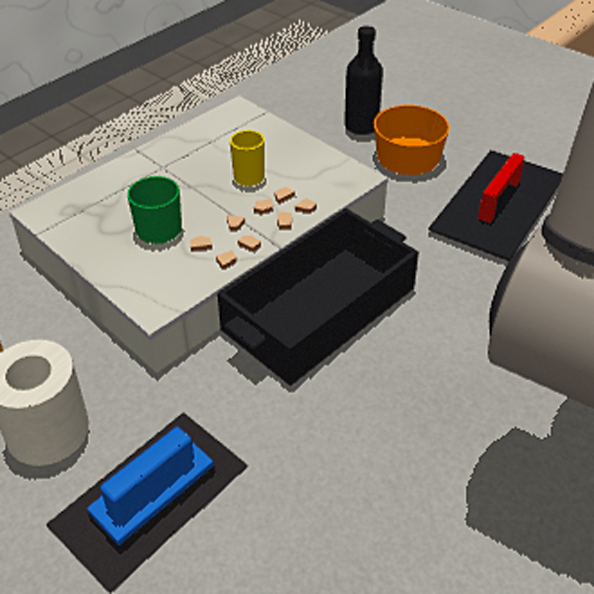

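Both views show 8 chips in two rows at x≈583 and 625. The orange pot is at about (600,-326), next to the dark bottle; the scraper and mat are beyond the tub, the lid is near the orange pot. Next I move above the ledge to measure with the wrist camera.

Emit:
carry_out(
  plan=[
    {"tz": 40},
    {"tz": 40},
    {"tx": 25,"ty": 35,"tz": 20},
    {"tx": 28,"ty": 40,"tz": 10},
    {"tx": 28,"ty": 40,"tz": 10},
    {"tx": 28,"ty": 40,"tz": 10},
    {"tx": 28,"ty": 40,"rz": -0.1},
    {"tx": 28,"ty": 40,"rz": -0.1},
    {"tx": 28,"ty": 40,"rz": -0.1},
    {"tx": 28,"ty": 40},
    {"tx": 28,"ty": 40},
    {"tx": 28,"ty": 40},
  ],
)

```text
invalid input at $.plan[0]: expected keys tx, ty, tz, rx, ry, rz
```

Emit:
carry_out(
  plan=[
    {"tx": 28,"ty": 40},
    {"tx": 28,"ty": 40},
    {"tx": 28,"ty": 40},
    {"tx": 28,"ty": 20},
    {"tx": 20},
    {"tx": 20},
    {},
    {},
    {},
  ],
)

```text
invalid input at $.plan[0]: expected keys tx, ty, tz, rx, ry, rz
```

```bash
python3 - <<'E'
from h import *
o=bot.get_obs(); print(o["time"],o["tool_pos"],o["tcp_rot"],o["contact_force"])
m=bot.camera_model("wrist"); I=bot.capture("wrist"); cv2.imwrite("pics/w1.png",I[:,:,::-1])
print(m["camera_matrix"][0],cen(m),np.array(m["R"]).round(3), ray(m,[(0,0),(640,0),(640,480),(0,480)],65).round())
P=lambda n,q,z:ray(bot.camera_model(n),q,z).round(0).tolist()
print("ledge",P("scene",[(214,267),(392.5,195),(499,284),(307.5,390)],65),P("side",[(375,221),(244.4,306),(165.6,239.4),(292,174)],65))
print("tub side",P("side",[(281.7,281),(352.8,236.7),(391,260),(321,309)],63))
print("mat side",P("side",[(186.7,410),(262.2,349.4),(296.7,378.9),(221.7,447.8)],4))
print("lid scene",P("scene",[(60,295.5),(91.5,331),(196.5,268),(164,241.5)],14))
print("roll",P("scene",(442,172),98),"dark",P("side",(363,140),168))
E
```

```text
0.1 [ 159.52428066 -499.78691632  226.10872072] [-3.14019054e+00 -2.26237616e-04  3.08786022e-01] [-0.44456131  0.29164812  0.22010172]
[406.18593892   0.         318.40181516] [ 234.9649677  -475.75032962  385.01049013] [[ 0.304 -0.953 -0.001]
 [-0.911 -0.291  0.294]
 [-0.28  -0.089 -0.956]] [[ 238. -241.]
 [ 374. -667.]
 [  -6. -894.]
 [-204. -277.]]
ledge [[550.0, -191.0], [573.0, 212.0], [870.0, 171.0], [843.0, -206.0]] [[535.0, -185.0], [561.0, 205.0], [856.0, 192.0], [838.0, -205.0]]
tub side [[558.0, 106.0], [539.0, -106.0], [426.0, -98.0], [445.0, 109.0]]
mat side [[499.0, 400.0], [496.0, 225.0], [399.0, 227.0], [400.0, 401.0]]
lid scene [[402.0, -423.0], [516.0, -404.0], [480.0, -198.0], [370.0, -214.0]]
roll [[606.0, 319.0]] dark [[694.0, -332.0]]
```

View pics/w1.png

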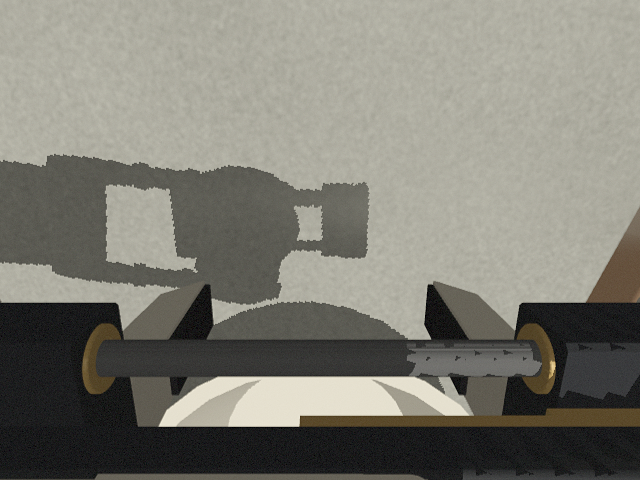

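The wrist camera sits 80 mm ahead of the tool and looks slightly back; the fingers fill rows over 300. Rows need all six keys, so I'll send the move again.

Emit:
carry_out(
  plan=[
    {"tx": 0,"ty": 0,"tz": 45,"rx": 0,"ry": 0,"rz": 0},
    {"tx": 0,"ty": 10,"tz": 45,"rx": 0,"ry": 0,"rz": 0},
    {"tx": 25,"ty": 35,"tz": 20,"rx": 0,"ry": 0,"rz": -0.05},
    {"tx": 28,"ty": 35,"tz": 20,"rx": 0,"ry": 0,"rz": -0.1},
    {"tx": 28,"ty": 35,"tz": 20,"rx": 0,"ry": 0,"rz": -0.1},
    {"tx": 28,"ty": 40,"tz": 8,"rx": 0,"ry": 0,"rz": -0.06},
    {"tx": 28,"ty": 40,"tz": 8,"rx": 0,"ry": 0,"rz": 0},
    {"tx": 28,"ty": 40,"tz": 8,"rx": 0,"ry": 0,"rz": 0},
    {"tx": 28,"ty": 40,"tz": 0,"rx": 0,"ry": 0,"rz": 0},
    {"tx": 28,"ty": 40,"tz": 0,"rx": 0,"ry": 0,"rz": 0},
    {"tx": 28,"ty": 40,"tz": 0,"rx": 0,"ry": 0,"rz": 0},
    {"tx": 28,"ty": 40,"tz": 0,"rx": 0,"ry": 0,"rz": 0},
  ],
)

```text
time: 1.35
tool_pos: [437.2, -103.2, 400.7]
tcp_rot: [3.141, -0.0, -0.001]
contact_force: [1.4, -1.0, -0.0]
grip_width: 91.7
finger_force: 0.0
```

Emit:
carry_out(
  plan=[
    {"tx": 28,"ty": 40,"tz": 0,"rx": 0,"ry": 0,"rz": 0},
    {"tx": 28,"ty": 40,"tz": 0,"rx": 0,"ry": 0,"rz": 0},
    {"tx": 28,"ty": 25,"tz": 0,"rx": 0,"ry": 0,"rz": 0},
    {"tx": 19,"ty": 0,"tz": 0,"rx": 0,"ry": 0,"rz": 0},
    {"tx": 0,"ty": 0,"tz": 0,"rx": 0,"ry": 0,"rz": 0},
    {"tx": 0,"ty": 0,"tz": 0,"rx": 0,"ry": 0,"rz": 0},
    {"tx": 0,"ty": 0,"tz": 0,"rx": 0,"ry": 0,"rz": 0},
  ],
)

```text
time: 2.05
tool_pos: [538.8, -0.7, 400.9]
tcp_rot: [3.141, 0.0, -0.002]
contact_force: [-0.2, 0.4, -0.1]
grip_width: 91.9
finger_force: 0.0
```

```bash
cat > look.py <<'E'
from h import *
import sys
o=bot.get_obs(); print(o["time"],o["tool_pos"].round(1),o["tcp_rot"].round(3))
m=bot.camera_model("wrist"); I=bot.capture("wrist"); cv2.imwrite(f"pics/{sys.argv[1]}.png",I[:,:,::-1])
print("cam",cen(m).round(1),ray(m,[(0,0),(640,0),(640,300),(0,300)],65).round().tolist())
for c,z,r in(("green",125,32),("yellow",127,23),("orange",58,56)):
    for mk,s,ce in comps(I,c,150)[:2]: print(c,s,*rim(m,mk,z,r))
for c in("red","blue"):
    for mk,s,ce in comps(I,c,100)[:3]: print(c,s,rect(m,mk,60 if c=="red" else 62))
for mk,s,ce in comps(I,"chip",60): print("chip",s[4],ce.round(1),ray(m,ce,71).round(1))
E
python3 look.py w2
```

```text
2.05 [538.8  -0.7 400.9] [ 3.141e+00  0.000e+00 -2.000e-03]
cam [618.   -0.8 559.8] [[733.0, 343.0], [732.0, -350.0], [374.0, -432.0], [376.0, 426.0]]
green [ 200    0   68   67 3693] [689.71723983  81.61212181] 1.8017797981839732
yellow [ 362   15   50   54 1543] [682.33569024 -68.34389901] 0.7454632235132095
orange [ 532   77  107   76 3113] [ 607.58865066 -310.04984759] 16.00419232594137
red [ 500  242   99   29 1530] ((435.11358642578125, -302.2347106933594), (33.485233306884766, 128.5429229736328), 3.7326266765594482)
blue [  40  222  100   37 3325] ((458.78485107421875, 294.3645324707031), (127.3837890625, 48.49172592163086), 88.12446594238281)
chip 4781 [573.3 136.2] [[ 588.5 -299.9]]
chip 2193 [26.7 30.3] [[702.  316.3]]
chip 645 [589.8 416. ] [[ 191.  -396.5]]
chip 635 [ 95.7 349.8] [[303.3 306.2]]
chip 372 [505.2 419.6] [[ 184.8 -273.9]]
chip 340 [582.5 204.1] [[ 507.1 -326.1]]
chip 327 [256.  100.4] [[629.1  70. ]]
chip 309 [343.5 142.6] [[581.7 -30.8]]
chip 305 [346.4 107.7] [[620.9 -33.4]]
chip 298 [548.9 361.6] [[ 282.9 -321.6]]
chip 289 [376.7 109.8] [[618.5 -68.2]]
chip 277 [377.1 143.5] [[580.6 -70.2]]
chip 276 [292.3 139.9] [[584.9  29.5]]
chip 275 [305.1 103. ] [[626.1  14. ]]
chip 274 [258.9 139.9] [[585.   68.7]]
chip 175 [334.2 421.2] [[182.7 -23.6]]
chip 111 [400.6 420.7] [[ 183.3 -120.8]]
chip 106 [430.4 420.8] [[ 183.  -164.5]]
chip 97 [455.2 420.9] [[ 182.8 -200.8]]
```

View pics/w2.png

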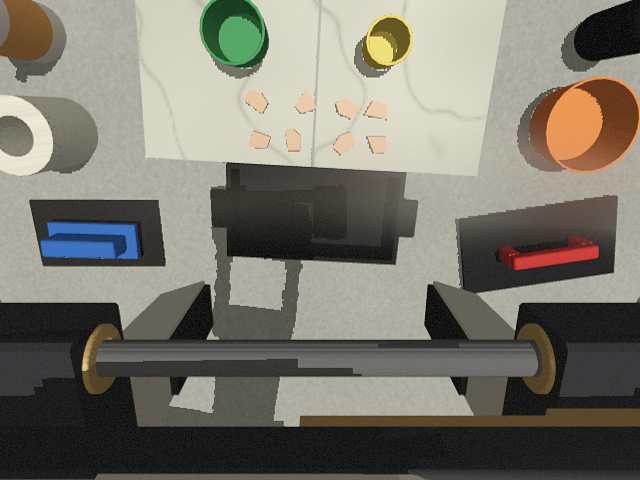

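The wrist view shows all 8 chips, both pots, the tub at (315,213), the mat at (98,233), the lid at (540,243) and the orange pot at (585,124).

```bash
python3 - <<'E'
from h import *
m=bot.camera_model("wrist"); I=cv2.imread("pics/w2.png")[:,:,::-1].copy()
h=cv2.cvtColor(I,cv2.COLOR_RGB2HSV)
k=cv2.inRange(h,(3,90,60),(25,255,255)); k[:,:520]=0; k[185:]=0
n,l,s,c=cv2.connectedComponentsWithStats(k); i=1+np.argmax(s[1:,4]); print(s[i])
mk=(l==i).astype(np.uint8); print("orange",rim(m,mk,58,56))
cn=cv2.convexHull(np.vstack(cv2.findContours(mk,0,1)[0])); p=ray(m,cn[:,0],58); print(cv2.minEnclosingCircle(p.astype(np.float32)))
g=cv2.cvtColor(I,cv2.COLOR_RGB2GRAY)
def C(nm,px,z):
    q=cv2.cornerSubPix(g,np.float32(px),(4,4),(-1,-1),(3,50,.01)); w=ray(m,q,z); d=np.diff(np.r_[w,w[:1]],axis=0)
    print(nm,q.round(0).tolist(),w.round(1).tolist(),"c",w.mean(0).round(1),"L",np.hypot(*d.T).round(),"ang",np.degrees(np.arctan2(d[:,1],d[:,0])).round(1))
C("ledge",[(145,157),(477,176)],65)
C("tub",[(227,163),(406,172),(396,264),(227,256)],63)
C("mat",[(30,200),(158,200),(165,266),(42,265)],4)
C("lid",[(457,219),(616,196),(615,271),(464,292)],14)
E
```

```text
[ 529   76  111   97 8237]
orange (array([ 599.82982827, -328.15552995]), np.float64(0.5533613889574555))
((600.3910522460938, -318.9506530761719), 66.15026092529297)
ledge [[145.0, 158.0], [476.0, 176.0]] [[564.3, 207.6], [541.4, -193.5]] c [552.8   7. ] L [402. 402.] ang [-93.3  86.7]
tub [[226.0, 162.0], [406.0, 172.0], [395.0, 264.0], [227.0, 256.0]] [[558.9, 110.6], [546.5, -108.2], [425.4, -101.5], [437.8, 118.4]] c [492.1   4.8] L [219. 121. 220. 121.] ang [-93.2 176.8  86.8  -3.7]
mat [[29.0, 200.0], [158.0, 200.0], [165.0, 266.0], [43.0, 266.0]] [[500.3, 402.6], [499.9, 222.3], [401.1, 224.2], [401.9, 402.8]] c [450.8 313. ] L [180.  99. 179.  98.] ang [-9.010e+01  1.789e+02  8.970e+01 -1.000e-01]
lid [[454.0, 219.0], [617.0, 195.0], [613.0, 272.0], [464.0, 292.0]] [[473.9, -190.1], [506.4, -409.5], [393.2, -427.9], [362.6, -214.9]] c [ 434.  -310.6] L [222. 115. 215. 114.] ang [ -81.6 -170.8   98.2   12.6]
```

Emit:
carry_out(
  plan=[
    {"tx": 20,"ty": 12,"tz": -25,"rx": 0,"ry": 0,"rz": 0},
    {"tx": 30,"ty": 15,"tz": -35,"rx": 0,"ry": 0,"rz": 0},
    {"tx": 30,"ty": 15,"tz": -35,"rx": 0,"ry": 0,"rz": 0},
    {"tx": 30,"ty": 15,"tz": -35,"rx": 0,"ry": 0,"rz": 0},
    {"tx": 30,"ty": 15,"tz": -35,"rx": 0,"ry": 0,"rz": 0},
    {"tx": 11,"ty": 11,"tz": -35,"rx": 0,"ry": 0,"rz": 0},
    {"tx": 0,"ty": 0,"tz": -30,"rx": 0,"ry": 0,"rz": 0},
    {"tx": 0,"ty": 0,"tz": -10,"rx": 0,"ry": 0,"rz": 0},
    {"tx": 0,"ty": 0,"tz": 0,"rx": 0,"ry": 0,"rz": 0},
    {"tx": 0,"ty": 0,"tz": 0,"rx": 0,"ry": 0,"rz": 0},
  ],
)

```text
time: 3.1
tool_pos: [691.2, 82.2, 163.2]
tcp_rot: [3.142, -0.003, -0.002]
contact_force: [0.2, 0.1, -0.0]
grip_width: 91.8
finger_force: 0.0
```

Emit:
carry_out(
  plan=[
    {"tx": -1,"ty": 0,"tz": -20,"rx": 0,"ry": 0,"rz": 0},
    {"tx": 0,"ty": 0,"tz": -20,"rx": 0,"ry": 0,"rz": 0},
    {"tx": 0,"ty": 0,"tz": -10,"rx": 0,"ry": 0,"rz": 0},
    {"tx": 0,"ty": 0,"tz": 0,"rx": 0,"ry": 0,"rz": 0},
    {"tx": 0,"ty": 0,"tz": 0,"rx": 0,"ry": 0,"rz": 0},
  ],
)

```text
time: 3.6
tool_pos: [690.4, 82.7, 112.5]
tcp_rot: [3.142, -0.003, -0.001]
contact_force: [0.9, -0.6, 0.4]
grip_width: 91.8
finger_force: 0.0
```

Emit:
carry_out(
  gripper=1,
  plan=[
    {"tx": 0,"ty": 0,"tz": 0,"rx": 0,"ry": 0,"rz": 0},
    {"tx": 0,"ty": 0,"tz": 0,"rx": 0,"ry": 0,"rz": 0},
    {"tx": 0,"ty": 0,"tz": 0,"rx": 0,"ry": 0,"rz": 0},
    {"tx": 0,"ty": 0,"tz": 0,"rx": 0,"ry": 0,"rz": 0},
    {"tx": 0,"ty": 0,"tz": 0,"rx": 0,"ry": 0,"rz": 0},
    {"tx": 0,"ty": 0,"tz": 0,"rx": 0,"ry": 0,"rz": 0},
    {"tx": 0,"ty": 0,"tz": 0,"rx": 0,"ry": 0,"rz": 0},
    {"tx": 0,"ty": 0,"tz": 0,"rx": 0,"ry": 0,"rz": 0},
  ],
)

```text
time: 4.4
tool_pos: [689.7, 82.8, 111.0]
tcp_rot: [3.141, -0.0, -0.001]
contact_force: [-0.2, -0.8, 2.6]
grip_width: 61.4
finger_force: 30.0
```

Emit:
carry_out(
  plan=[
    {"tx": 0,"ty": 0,"tz": 10,"rx": 0,"ry": 0,"rz": 0},
    {"tx": 0,"ty": 0,"tz": 20,"rx": 0,"ry": 0,"rz": 0},
    {"tx": 0,"ty": 0,"tz": 30,"rx": 0,"ry": 0,"rz": 0},
    {"tx": 0,"ty": 0,"tz": 30,"rx": 0,"ry": 0,"rz": 0},
    {"tx": 0,"ty": 0,"tz": 0,"rx": 0,"ry": 0,"rz": 0},
  ],
)

```text
time: 4.9
tool_pos: [691.8, 82.9, 206.6]
tcp_rot: [-3.142, -0.01, -0.001]
contact_force: [0.2, -0.0, 0.7]
grip_width: 61.7
finger_force: 30.0
```

Emit:
carry_out(
  plan=[
    {"tx": 0,"ty": -20,"tz": 5,"rx": 0,"ry": 0,"rz": 0},
    {"tx": -8,"ty": -30,"tz": 0,"rx": 0,"ry": 0,"rz": 0},
    {"tx": -10,"ty": -40,"tz": 0,"rx": 0,"ry": 0,"rz": 0},
    {"tx": -10,"ty": -40,"tz": 0,"rx": 0,"ry": 0,"rz": 0},
    {"tx": -10,"ty": -40,"tz": 0,"rx": 0,"ry": 0,"rz": 0},
    {"tx": -10,"ty": -40,"tz": 0,"rx": 0,"ry": 0,"rz": 0},
    {"tx": -10,"ty": -40,"tz": 0,"rx": 0,"ry": 0,"rz": 0},
    {"tx": -10,"ty": -40,"tz": 0,"rx": 0,"ry": 0,"rz": 0},
    {"tx": -10,"ty": -40,"tz": 0,"rx": 0,"ry": 0,"rz": 0},
    {"tx": -10,"ty": -40,"tz": 0,"rx": 0,"ry": 0,"rz": 0},
    {"tx": -3,"ty": -25,"tz": 0,"rx": 0,"ry": 0,"rz": 0},
    {"tx": 0,"ty": -14,"tz": 0,"rx": 0,"ry": 0,"rz": 0},
  ],
)

```text
time: 6.1
tool_pos: [596.5, -329.4, 204.3]
tcp_rot: [-3.141, 0.002, -0.005]
contact_force: [0.4, -0.3, -0.9]
grip_width: 61.9
finger_force: 30.0
```

```bash
python3 - <<'E'
from h import *
print(bot.get_obs()["tool_pos"])
m=bot.camera_model("side"); I=bot.capture("side"); cv2.imwrite("pics/s1.png",I[:,:,::-1]); 
for c,z,r in(("yellow",127,23),("orange",58,56)):
    for mk,s,ce in comps(I,c,150)[:1]: print(c,s,*rim(m,mk,z,r))
cv2.imwrite("pics/s1z.png",cv2.resize(I[60:300,180:520],None,fx=2,fy=2)[:,:,::-1])
E
```

```text
[ 596.53923683 -329.421009    204.30357078]
yellow [288 192  19  32 526] [681.48869914 -68.8652237 ] 1.2015332289063343
orange [ 367  179   42   38 1270] [ 596.68601001 -324.75082749] 1.6038183772859942
```

View pics/s1z.png

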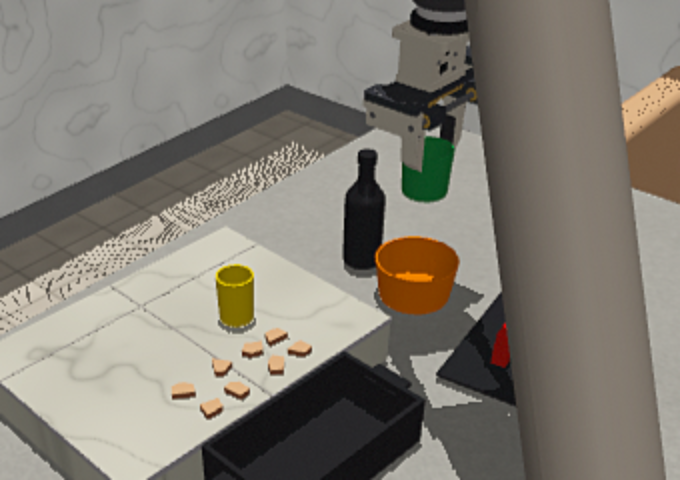

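Emit:
carry_out(
  plan=[
    {"tx": 2,"ty": 2,"tz": -20,"rx": 0,"ry": 0,"rz": 0},
    {"tx": 0,"ty": 0,"tz": -30,"rx": 0,"ry": 0,"rz": 0},
    {"tx": 0,"ty": 0,"tz": -30,"rx": 0,"ry": 0,"rz": 0},
    {"tx": 0,"ty": 0,"tz": -25,"rx": 0,"ry": 0,"rz": 0},
    {"tx": 0,"ty": 0,"tz": -20,"rx": 0,"ry": 0,"rz": 0},
    {"tx": 0,"ty": 0,"tz": -12,"rx": 0,"ry": 0,"rz": 0},
    {"tx": 0,"ty": 0,"tz": -9,"rx": 0,"ry": 0,"rz": 0},
    {"tx": 0,"ty": 0,"tz": 0,"rx": 0,"ry": 0,"rz": 0},
    {"tx": 0,"ty": 0,"tz": 0,"rx": 0,"ry": 0,"rz": 0},
    {"tx": 0,"ty": 0,"tz": 0,"rx": 0,"ry": 0,"rz": 0},
  ],
)

```text
time: 7.15
tool_pos: [601.2, -324.5, 61.1]
tcp_rot: [3.14, -0.002, -0.001]
contact_force: [-0.8, -0.6, -1.1]
grip_width: 61.3
finger_force: 30.0
```

Emit:
carry_out(
  plan=[
    {"tx": -1,"ty": -2,"tz": -3,"rx": 0,"ry": 0,"rz": 0},
    {"tx": 0,"ty": 0,"tz": 0,"rx": 0,"ry": 0,"rz": 0},
    {"tx": 0,"ty": 0,"tz": 0,"rx": 0,"ry": 0,"rz": 0},
  ],
)

```text
time: 7.45
tool_pos: [599.5, -326.3, 56.9]
tcp_rot: [3.141, -0.0, -0.002]
contact_force: [-0.0, -1.0, -0.7]
grip_width: 61.2
finger_force: 30.0
```

Emit:
carry_out(
  gripper=0,
  plan=[
    {"tx": 0,"ty": 0,"tz": 0,"rx": 0,"ry": 0,"rz": 0},
    {"tx": 0,"ty": 0,"tz": 0,"rx": 0,"ry": 0,"rz": 0},
    {"tx": 0,"ty": 0,"tz": 0,"rx": 0,"ry": 0,"rz": 0},
    {"tx": 0,"ty": 0,"tz": 10,"rx": 0,"ry": 0,"rz": 0},
    {"tx": 0,"ty": 0,"tz": 30,"rx": 0,"ry": 0,"rz": 0},
    {"tx": 0,"ty": 20,"tz": 40,"rx": 0,"ry": 0,"rz": 0},
    {"tx": 4,"ty": 40,"tz": 30,"rx": 0,"ry": 0,"rz": 0},
    {"tx": 10,"ty": 40,"tz": 20,"rx": 0,"ry": 0,"rz": 0},
    {"tx": 15,"ty": 40,"tz": 10,"rx": 0,"ry": 0,"rz": 0},
    {"tx": 18,"ty": 40,"tz": 0,"rx": 0,"ry": 0,"rz": 0},
    {"tx": 18,"ty": 40,"tz": 0,"rx": 0,"ry": 0,"rz": 0},
    {"tx": 16,"ty": 37,"tz": 0,"rx": 0,"ry": 0,"rz": 0},
  ],
)

```text
time: 8.65
tool_pos: [681.3, -67.3, 198.0]
tcp_rot: [3.141, -0.002, -0.001]
contact_force: [0.1, -0.4, 0.1]
grip_width: 92.1
finger_force: 0.0
```

```bash
python3 - <<'E'
from h import *
o=bot.get_obs();print(o["time"],o["tool_pos"])
m=bot.camera_model("side"); I=bot.capture("side"); cv2.imwrite("pics/s2.png",I[:,:,::-1]); 
for c,z,r in(("yellow",127,23),("orange",58,56),("green",65,32)):
    for mk,s,ce in comps(I,c,100)[:1]: print(c,s,*rim(m,mk,z,r))
m=bot.camera_model("scene"); I=bot.capture("scene")
for c,z,r in(("yellow",127,23),("green",65,32)):
    for mk,s,ce in comps(I,c,100)[:1]: print(c,s,*rim(m,mk,z,r))
cv2.imwrite("pics/s2z.png",cv2.resize(np.vstack([I[260:400,80:240]]),None,fx=3,fy=3)[:,:,::-1])
E
```

```text
8.65 [681.25927713 -67.30299689 198.01827308]
yellow [288 192  19  32 524] [681.30826296 -68.48251376] 1.3919116605747315
orange [367 178  39  39 781] [ 598.11257053 -322.15875743] 5.753521471309304
green [375 181  24  19 385] [ 599.82158578 -324.10128503] 1.2604941631127735
yellow [305 245  29  44 996] [687.61625689 -70.02704886] 1.0505517817391472
green [134 307  43  44 797] [ 610.096352   -325.14807081] 8.617472045148483
```

View pics/s2.png

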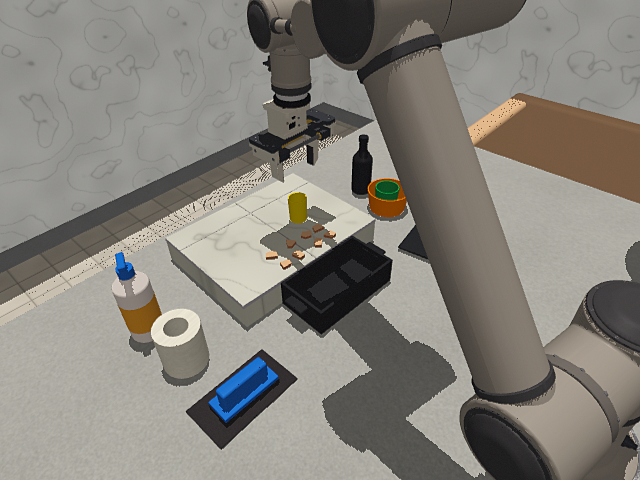

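Green sits upright in the orange pot at about (387,188); the yellow pot is directly under the gripper.

Emit:
carry_out(
  plan=[
    {"tx": 1,"ty": -1,"tz": -25,"rx": 0,"ry": 0,"rz": 0},
    {"tx": 0,"ty": 0,"tz": -25,"rx": 0,"ry": 0,"rz": 0},
    {"tx": 0,"ty": 0,"tz": -22,"rx": 0,"ry": 0,"rz": 0},
    {"tx": 0,"ty": 0,"tz": -10,"rx": 0,"ry": 0,"rz": 0},
    {"tx": 0,"ty": 0,"tz": 0,"rx": 0,"ry": 0,"rz": 0},
    {"tx": 0,"ty": 0,"tz": 0,"rx": 0,"ry": 0,"rz": 0},
  ],
)

```text
time: 9.35
tool_pos: [682.1, -70.8, 116.0]
tcp_rot: [3.141, -0.002, -0.001]
contact_force: [0.6, 0.2, 0.4]
grip_width: 91.9
finger_force: 0.0
```

Emit:
carry_out(
  gripper=1,
  plan=[
    {"tx": 0,"ty": 0,"tz": 0,"rx": 0,"ry": 0,"rz": 0},
    {"tx": 0,"ty": 0,"tz": 0,"rx": 0,"ry": 0,"rz": 0},
    {"tx": 0,"ty": 0,"tz": 0,"rx": 0,"ry": 0,"rz": 0},
    {"tx": 0,"ty": 0,"tz": 0,"rx": 0,"ry": 0,"rz": 0},
    {"tx": 0,"ty": 0,"tz": 0,"rx": 0,"ry": 0,"rz": 0},
    {"tx": 0,"ty": 0,"tz": 0,"rx": 0,"ry": 0,"rz": 0},
    {"tx": 0,"ty": 0,"tz": 0,"rx": 0,"ry": 0,"rz": 0},
    {"tx": 0,"ty": 0,"tz": 0,"rx": 0,"ry": 0,"rz": 0},
  ],
)

```text
time: 10.15
tool_pos: [681.6, -70.2, 114.6]
tcp_rot: [-3.142, 0.0, -0.001]
contact_force: [0.6, 0.2, 0.2]
grip_width: 45.1
finger_force: 30.0
```

Emit:
carry_out(
  plan=[
    {"tx": 0,"ty": 0,"tz": 10,"rx": 0,"ry": 0,"rz": 0},
    {"tx": 0,"ty": 0,"tz": 20,"rx": 0,"ry": 0,"rz": 0},
    {"tx": 0,"ty": 0,"tz": 30,"rx": 0,"ry": 0,"rz": 0},
    {"tx": -10,"ty": -25,"tz": 40,"rx": 0,"ry": 0,"rz": 0},
    {"tx": -12,"ty": -35,"tz": 15,"rx": 0,"ry": 0,"rz": 0},
    {"tx": -12,"ty": -40,"tz": 0,"rx": 0,"ry": 0,"rz": 0},
    {"tx": -12,"ty": -40,"tz": 0,"rx": 0,"ry": 0,"rz": 0},
    {"tx": -12,"ty": -40,"tz": 0,"rx": 0,"ry": 0,"rz": 0},
    {"tx": -12,"ty": -40,"tz": 0,"rx": 0,"ry": 0,"rz": 0},
    {"tx": -10,"ty": -30,"tz": 0,"rx": 0,"ry": 0,"rz": 0},
    {"tx": -2,"ty": -8,"tz": 0,"rx": 0,"ry": 0,"rz": 0},
  ],
)

```text
time: 11.25
tool_pos: [597.9, -332.1, 230.2]
tcp_rot: [3.14, 0.0, -0.005]
contact_force: [0.0, 1.3, -0.0]
grip_width: 45.0
finger_force: 30.0
```

```bash
python3 - <<'E'
from h import *
m=bot.camera_model("wrist"); I=bot.capture("wrist"); cv2.imwrite("pics/w3.png",I[:,:,::-1])
o=bot.get_obs();print(o["time"],o["tool_pos"],o["grip_width"])
m=bot.camera_model("side"); I=bot.capture("side")
for c,z,r in(("orange",58,56),("green",65,32),("yellow",220,23)):
    for mk,s,ce in comps(I,c,100)[:1]: print(c,s,*rim(m,mk,z,r))
cv2.imwrite("pics/s3z.png",cv2.resize(I[60:300,180:520],None,fx=2,fy=2)[:,:,::-1])
E
```

```text
11.3 [ 598.30419046 -331.53993488  230.03662172] 44.38672626856289
orange [367 178  43  39 876] [ 596.68030463 -324.97488772] 1.593736148296929
green [375 181  24  19 396] [ 599.82158578 -324.10128504] 1.260494163129085
yellow [385 120  20  31 416] [ 619.31375359 -370.55370255] 5.622908931507462
```

View pics/s3z.png

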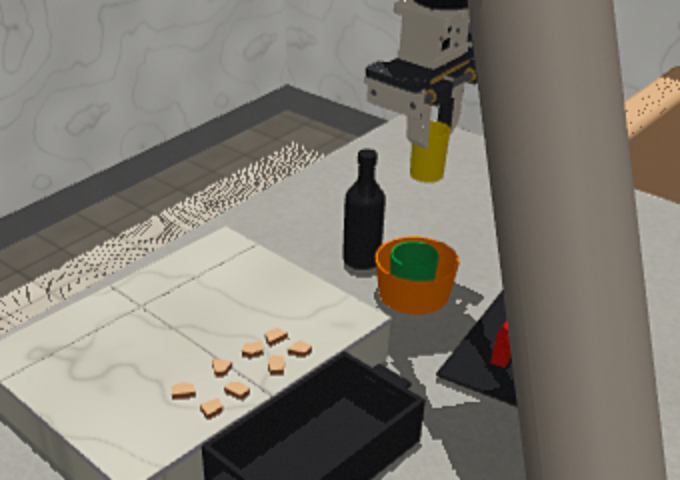

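Emit:
carry_out(
  plan=[
    {"tx": 2,"ty": 5,"tz": -20,"rx": 0,"ry": 0,"rz": 0},
    {"tx": 0,"ty": 0,"tz": -30,"rx": 0,"ry": 0,"rz": 0},
    {"tx": 0,"ty": 0,"tz": -30,"rx": 0,"ry": 0,"rz": 0},
    {"tx": 0,"ty": 0,"tz": -25,"rx": 0,"ry": 0,"rz": 0},
    {"tx": 0,"ty": 0,"tz": -15,"rx": 0,"ry": 0,"rz": 0},
    {"tx": 0,"ty": 0,"tz": -8,"rx": 0,"ry": 0,"rz": 0},
    {"tx": 0,"ty": 0,"tz": 0,"rx": 0,"ry": 0,"rz": 0},
    {"tx": 0,"ty": 0,"tz": 0,"rx": 0,"ry": 0,"rz": 0},
  ],
)

```text
time: 12.15
tool_pos: [602.4, -322.8, 102.8]
tcp_rot: [3.141, -0.001, -0.0]
contact_force: [0.8, -0.5, -0.4]
grip_width: 45.1
finger_force: 30.0
```

Emit:
carry_out(
  plan=[
    {"tx": -2,"ty": -3,"tz": 0,"rx": 0,"ry": 0,"rz": 0},
    {"tx": 0,"ty": 0,"tz": -12,"rx": 0,"ry": 0,"rz": 0},
    {"tx": 0,"ty": 0,"tz": -12,"rx": 0,"ry": 0,"rz": 0},
    {"tx": 0,"ty": 0,"tz": -9,"rx": 0,"ry": 0,"rz": 0},
    {"tx": 0,"ty": 0,"tz": 0,"rx": 0,"ry": 0,"rz": 0},
    {"tx": 0,"ty": 0,"tz": 0,"rx": 0,"ry": 0,"rz": 0},
    {"tx": 0,"ty": 0,"tz": 0,"rx": 0,"ry": 0,"rz": 0},
  ],
)

```text
time: 12.85
tool_pos: [599.8, -326.4, 68.9]
tcp_rot: [3.141, -0.0, -0.001]
contact_force: [0.4, 0.7, -0.5]
grip_width: 45.1
finger_force: 30.0
```

Emit:
carry_out(
  plan=[
    {"tx": 0,"ty": 0,"tz": -2,"rx": 0,"ry": 0,"rz": 0},
    {"tx": 0,"ty": 0,"tz": 0,"rx": 0,"ry": 0,"rz": 0},
  ],
)

```text
time: 13.05
tool_pos: [599.6, -326.3, 66.7]
tcp_rot: [3.141, -0.0, -0.001]
contact_force: [-0.8, 0.3, -0.6]
grip_width: 44.8
finger_force: 30.0
```

Emit:
carry_out(
  gripper=0,
  plan=[
    {"tx": 0,"ty": 0,"tz": 0,"rx": 0,"ry": 0,"rz": 0},
    {"tx": 0,"ty": 0,"tz": 0,"rx": 0,"ry": 0,"rz": 0},
    {"tx": 0,"ty": 0,"tz": 0,"rx": 0,"ry": 0,"rz": 0},
    {"tx": 0,"ty": 0,"tz": 15,"rx": 0,"ry": 0,"rz": 0},
    {"tx": 0,"ty": 0,"tz": 40,"rx": 0,"ry": 0,"rz": 0},
    {"tx": 0,"ty": 0,"tz": 45,"rx": 0,"ry": 0,"rz": 0},
    {"tx": -5,"ty": 20,"tz": 40,"rx": 0,"ry": 0,"rz": 0},
    {"tx": -10,"ty": 30,"tz": 35,"rx": 0,"ry": 0,"rz": 0},
    {"tx": -10,"ty": 35,"tz": 30,"rx": 0,"ry": 0,"rz": 0},
    {"tx": -10,"ty": 35,"tz": 30,"rx": 0,"ry": 0,"rz": 0},
    {"tx": -10,"ty": 35,"tz": 30,"rx": 0,"ry": 0,"rz": 0},
    {"tx": -10,"ty": 35,"tz": 30,"rx": 0,"ry": 0,"rz": 0},
  ],
)

```text
time: 14.25
tool_pos: [543.6, -134.8, 364.3]
tcp_rot: [3.141, -0.002, -0.001]
contact_force: [0.8, 0.3, -0.7]
grip_width: 91.9
finger_force: 0.0
```

Emit:
carry_out(
  plan=[
    {"tx": -5,"ty": 40,"tz": 15,"rx": 0,"ry": 0,"rz": 0},
    {"tx": 0,"ty": 40,"tz": 10,"rx": 0,"ry": 0,"rz": 0},
    {"tx": 0,"ty": 40,"tz": 0,"rx": 0,"ry": 0,"rz": 0},
    {"tx": 0,"ty": 30,"tz": 0,"rx": 0,"ry": 0,"rz": 0},
    {"tx": 0,"ty": 0,"tz": 0,"rx": 0,"ry": 0,"rz": 0},
    {"tx": 0,"ty": 0,"tz": 0,"rx": 0,"ry": 0,"rz": 0},
    {"tx": 0,"ty": 0,"tz": 0,"rx": 0,"ry": 0,"rz": 0},
  ],
)

```text
time: 14.95
tool_pos: [539.5, 12.8, 387.2]
tcp_rot: [3.141, -0.001, -0.002]
contact_force: [-0.8, 0.8, -0.4]
grip_width: 92.0
finger_force: 0.0
```

```bash
python3 look.py w4 | grep -v "chip"
```

```text
14.95 [539.5  12.8 387.2] [ 3.141e+00 -1.000e-03 -2.000e-03]
cam [618.6  12.8 546.1] [[730.0, 347.0], [729.0, -327.0], [382.0, -407.0], [384.0, 427.0]]
green [ 567   96   73   50 1003] [ 600.03872555 -278.18331002] 2.9782542046501193
yellow [ 590  105   50   43 1676] [ 603.56346363 -283.26852544] 1.274565401388819
orange [ 546   77   94   51 1342] [ 597.04105428 -309.29570077] 8.19230209741442
orange [619 135  21  21 151] [ 621.00591949 -324.25402655] 5.312032482620257
red [ 513  242  103   33 1734] ((438.4047546386719, -300.715087890625), (34.93370056152344, 129.7271728515625), 6.689559459686279)
blue [  44  225  102   39 3489] ((459.2736511230469, 294.7995910644531), (125.98867797851562, 49.336456298828125), 88.1634521484375)
```

View pics/w4.png

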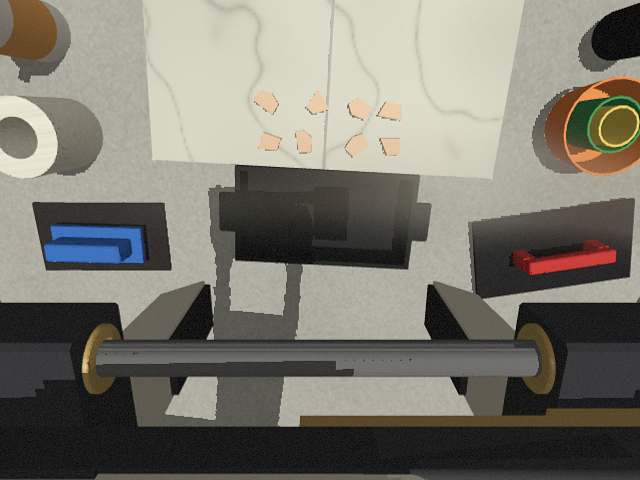

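All three pots are nested at (625,127), upright. Now I turn the gripper and look at the scraper from close by.

Emit:
carry_out(
  plan=[
    {"tx": -8,"ty": 21,"tz": 0,"rx": 0,"ry": 0,"rz": 0.143},
    {"tx": -8,"ty": 21,"tz": 0,"rx": 0,"ry": 0,"rz": 0.143},
    {"tx": -8,"ty": 21,"tz": 0,"rx": 0,"ry": 0,"rz": 0.143},
    {"tx": -8,"ty": 21,"tz": -10,"rx": 0,"ry": 0,"rz": 0.143},
    {"tx": -8,"ty": 21,"tz": -10,"rx": 0,"ry": 0,"rz": 0.143},
    {"tx": -8,"ty": 21,"tz": -10,"rx": 0,"ry": 0,"rz": 0.143},
    {"tx": -8,"ty": 21,"tz": -10,"rx": 0,"ry": 0,"rz": 0.143},
    {"tx": -8,"ty": 21,"tz": -10,"rx": 0,"ry": 0,"rz": 0.143},
    {"tx": -8,"ty": 21,"tz": -10,"rx": 0,"ry": 0,"rz": 0.143},
    {"tx": -8,"ty": 21,"tz": -10,"rx": 0,"ry": 0,"rz": 0.143},
    {"tx": -8,"ty": 21,"tz": -10,"rx": 0,"ry": 0,"rz": 0.142},
    {"tx": 0,"ty": 6,"tz": -8,"rx": 0,"ry": 0,"rz": 0},
  ],
)

```text
time: 16.2
tool_pos: [451.2, 251.3, 298.2]
tcp_rot: [-3.141, -0.0, 1.573]
contact_force: [0.2, -0.1, 0.3]
grip_width: 91.7
finger_force: 0.0
```

Emit:
carry_out(
  plan=[
    {"tx": 0,"ty": 0,"tz": 0,"rx": 0,"ry": 0,"rz": 0},
    {"tx": 0,"ty": 0,"tz": 0,"rx": 0,"ry": 0,"rz": 0},
    {"tx": 0,"ty": 0,"tz": 0,"rx": 0,"ry": 0,"rz": 0},
  ],
)

```text
time: 16.5
tool_pos: [452.3, 249.8, 299.2]
tcp_rot: [3.141, -0.0, 1.568]
contact_force: [0.7, -0.3, -0.8]
grip_width: 91.8
finger_force: 0.0
```

```bash
python3 - <<'E'
from h import *
o=bot.get_obs(); print(o["time"],o["tool_pos"].round(1),o["tcp_rot"].round(3),o["joint_positions"].round(2))
m=bot.camera_model("wrist"); I=bot.capture("wrist"); cv2.imwrite("pics/w5.png",I[:,:,::-1]); print(cen(m).round())
h=cv2.cvtColor(I,cv2.COLOR_RGB2HSV); k=cv2.inRange(h,*HSV["blue"])
n,l,s,c=cv2.connectedComponentsWithStats(k); i=1+np.argmax(s[1:,4]); print(s[i],c[i])
v=h[:,:,2][l==i]; print(np.histogram(v,12))
t,_=cv2.threshold(v.reshape(-1,1),0,255,cv2.THRESH_OTSU); print(t)
mk=((l==i)).astype(np.uint8); print("all @62",rect(m,mk,62))
cv2.imwrite("pics/w5z.png",cv2.resize(I[max(0,s[i][1]-40):s[i][1]+s[i][3]+40,max(0,s[i][0]-60):s[i][0]+s[i][2]+60],None,fx=2,fy=2)[:,:,::-1]); print(s[i][:2]-[60,40])
E
```

```text
16.5 [452.3 249.8 299.2] [ 3.141 -0.     1.568] [ 0.36  0.28  1.41 -0.    1.45  0.36]
[452. 329. 458.]
[ 288   65   51  117 3620] [307.61767956 119.4320442 ]
(array([   1,    2,   17,  668, 1141,   85,   58,   64,   96,  190,  329,
        969]), array([ 54.        ,  67.58333333,  81.16666667,  94.75      ,
       108.33333333, 121.91666667, 135.5       , 149.08333333,
       162.66666667, 176.25      , 189.83333333, 203.41666667,
       217.        ]))
155.0
all @62 ((447.0390930175781, 315.66510009765625), (105.53741455078125, 45.99331283569336), 89.30948638916016)
[228  25]
```

View pics/w5.png

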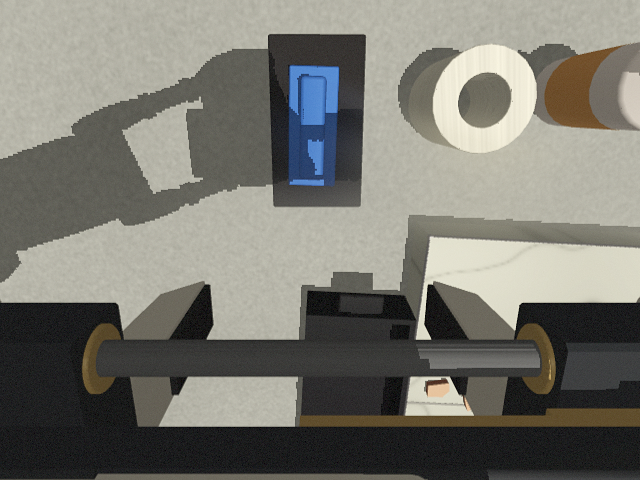

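```bash
python3 - <<'E'
from h import *
m=bot.camera_model("wrist")
w=ray(m,[(288.5,65.5),(338.5,65.5),(335,185),(289.5,185)],24); print(w.round(1),w.mean(0))
w=ray(m,[(298,75),(327,75)],62); print(w.round(1))
w=ray(m,[(268,35),(365,35),(361,206),(274,206)],4); print(w.round(1),w.mean(0))
E
```

```text
[[422.8 371.9]
 [472.3 371.8]
 [470.  252.5]
 [421.  252.6]] [446.54249397 312.21397117]
[[433.8 360.2]
 [460.2 360.1]]
[[401.3 402.6]
 [499.8 402.4]
 [500.9 224.7]
 [401.3 224.9]] [450.82879457 313.65644633]
```

Emit:
carry_out(
  plan=[
    {"tx": -2,"ty": 20,"tz": -20,"rx": 0,"ry": 0,"rz": 0},
    {"tx": -3,"ty": 30,"tz": -40,"rx": 0,"ry": 0,"rz": 0},
    {"tx": 0,"ty": 12,"tz": -45,"rx": 0,"ry": 0,"rz": 0},
    {"tx": 0,"ty": 0,"tz": -45,"rx": 0,"ry": 0,"rz": 0},
    {"tx": 0,"ty": 0,"tz": -45,"rx": 0,"ry": 0,"rz": 0},
    {"tx": 0,"ty": 0,"tz": -35,"rx": 0,"ry": 0,"rz": 0},
    {"tx": 0,"ty": 0,"tz": -22,"rx": 0,"ry": 0,"rz": 0},
    {"tx": 0,"ty": 0,"tz": -12,"rx": 0,"ry": 0,"rz": 0},
    {"tx": 0,"ty": 0,"tz": 0,"rx": 0,"ry": 0,"rz": 0},
    {"tx": 0,"ty": 0,"tz": 0,"rx": 0,"ry": 0,"rz": 0},
  ],
)

```text
time: 17.55
tool_pos: [447.5, 312.8, 35.8]
tcp_rot: [3.14, -0.001, 1.57]
contact_force: [0.2, 0.2, 0.6]
grip_width: 91.5
finger_force: 0.0
```

Emit:
carry_out(
  gripper=1,
  plan=[
    {"tx": 0,"ty": 0,"tz": 0,"rx": 0,"ry": 0,"rz": 0},
    {"tx": 0,"ty": 0,"tz": 0,"rx": 0,"ry": 0,"rz": 0},
    {"tx": 0,"ty": 0,"tz": 0,"rx": 0,"ry": 0,"rz": 0},
    {"tx": 0,"ty": 0,"tz": 0,"rx": 0,"ry": 0,"rz": 0},
    {"tx": 0,"ty": 0,"tz": 0,"rx": 0,"ry": 0,"rz": 0},
    {"tx": 0,"ty": 0,"tz": 0,"rx": 0,"ry": 0,"rz": 0},
    {"tx": 0,"ty": 0,"tz": 0,"rx": 0,"ry": 0,"rz": 0},
    {"tx": 0,"ty": 0,"tz": 0,"rx": 0,"ry": 0,"rz": 0},
    {"tx": 0,"ty": 0,"tz": 0,"rx": 0,"ry": 0,"rz": 0},
    {"tx": 0,"ty": 0,"tz": 0,"rx": 0,"ry": 0,"rz": 0},
  ],
)

```text
time: 18.55
tool_pos: [446.6, 312.6, 34.7]
tcp_rot: [3.142, 0.0, 1.571]
contact_force: [0.4, -0.2, -0.5]
grip_width: 24.0
finger_force: 29.7
```

Emit:
carry_out(
  plan=[
    {"tx": 0,"ty": 0,"tz": 15,"rx": 0,"ry": 0,"rz": 0},
    {"tx": 0,"ty": 0,"tz": 35,"rx": 0,"ry": 0,"rz": 0},
    {"tx": 0,"ty": -10,"tz": 45,"rx": 0,"ry": 0,"rz": 0},
    {"tx": 5,"ty": -33,"tz": 30,"rx": 0,"ry": 0,"rz": 0},
    {"tx": 20,"ty": -35,"tz": 10,"rx": 0,"ry": 0,"rz": 0},
    {"tx": 25,"ty": -35,"tz": 0,"rx": 0,"ry": 0,"rz": 0},
    {"tx": 25,"ty": -40,"tz": 0,"rx": 0,"ry": 0,"rz": 0},
    {"tx": 25,"ty": -40,"tz": 0,"rx": 0,"ry": 0,"rz": 0},
    {"tx": 25,"ty": -40,"tz": 0,"rx": 0,"ry": 0,"rz": 0},
    {"tx": 25,"ty": -40,"tz": 0,"rx": 0,"ry": 0,"rz": 0},
    {"tx": 25,"ty": -40,"tz": 0,"rx": 0,"ry": 0,"rz": 0},
    {"tx": 25,"ty": -35,"tz": 0,"rx": 0,"ry": 0,"rz": -0.057},
  ],
)

```text
time: 19.75
tool_pos: [646.9, -37.6, 169.0]
tcp_rot: [-3.14, 0.0, 1.512]
contact_force: [0.2, 0.2, -3.2]
grip_width: 23.5
finger_force: 29.7
```

Emit:
carry_out(
  plan=[
    {"tx": 25,"ty": -25,"tz": 0,"rx": 0,"ry": 0,"rz": 0},
    {"tx": 7,"ty": -10,"tz": 0,"rx": 0,"ry": 0,"rz": 0},
    {"tx": 0,"ty": 0,"tz": 0,"rx": 0,"ry": 0,"rz": 0},
    {"tx": 0,"ty": 0,"tz": 0,"rx": 0,"ry": 0,"rz": 0},
    {"tx": 0,"ty": 0,"tz": 0,"rx": 0,"ry": 0,"rz": 0},
  ],
)

```text
time: 20.25
tool_pos: [677.8, -68.7, 169.7]
tcp_rot: [-3.141, -0.001, 1.515]
contact_force: [0.2, 0.4, -2.0]
grip_width: 23.7
finger_force: 29.7
```

```bash
cat > chk.py <<'E'
from h import *
import sys
o=bot.get_obs(); print(o["time"],o["tool_pos"].round(1),o["tcp_rot"].round(3),o["grip_width"].round(1),o["contact_force"].round(1))
for n in sys.argv[2:]:
    m=bot.camera_model(n); I=bot.capture(n); cv2.imwrite(f"pics/{sys.argv[1]}_{n}.png",I[:,:,::-1])
    if n=="side":
        for mk,s,ce in comps(I,"chip",12,(200,200,420,320)):
            w=ray(m,ce,69)[0]
            print("chip",s[4],ce.round(1),w.round(1),"ledge xy",np.round([(w-[702.5,-1.5])@[.998,-.057],(w-[702.5,-1.5])@[.057,.998]]))
E
python3 chk.py p0 side
```

```text
Traceback (most recent call last):
  File "chk.py", line 3, in <module>
    o=bot.get_obs(); print(o["time"],o["tool_pos"].round(1),o["tcp_rot"].round(3),o["grip_width"].round(1),o["contact_force"].round(1))
                                                                                  ^^^^^^^^^^^^^^^^^^^^^
AttributeError: 'float' object has no attribute 'round'
```

Emit:
carry_out(
  plan=[
    {"tx": 1,"ty": -1,"tz": -30,"rx": 0,"ry": 0,"rz": 0},
    {"tx": 0,"ty": 0,"tz": -25,"rx": 0,"ry": 0,"rz": 0},
    {"tx": 0,"ty": 0,"tz": -12,"rx": 0,"ry": 0,"rz": 0},
    {"tx": 0,"ty": 0,"tz": -4,"rx": 0,"ry": 0,"rz": 0},
    {"tx": 0,"ty": 0,"tz": 0,"rx": 0,"ry": 0,"rz": 0},
    {"tx": 0,"ty": 0,"tz": 0,"rx": 0,"ry": 0,"rz": 0},
    {"tx": 0,"ty": 0,"tz": 0,"rx": 0,"ry": 0,"rz": 0},
  ],
)

```text
time: 20.95
tool_pos: [680.3, -71.4, 100.2]
tcp_rot: [3.139, 0.0, 1.514]
contact_force: [0.9, -1.6, -2.3]
grip_width: 24.0
finger_force: 29.7
```

```bash
sed -i 's/o\["grip_width"\].round(1)/o["grip_width"]/' chk.py; python3 chk.py p0 side
```

```text
20.95 [680.3 -71.4 100.2] [3.139 0.    1.514] 23.962403452251177 [ 0.9 -1.6 -2.3]
chip 71 [297.6 254.2] [587.2  28.3] ledge xy [-117.   23.]
chip 70 [306.2 234. ] [621.7 -35.6] ledge xy [-79. -39.]
chip 69 [317.2 227.7] [618.7 -70.1] ledge xy [-80. -73.]
chip 65 [290.  242.9] [627.3  12.2] ledge xy [-76.   9.]
chip 60 [270.9 253.8] [632.3  66.8] ledge xy [-74.  64.]
chip 60 [285.3 262.5] [588.2  65.5] ledge xy [-118.   60.]
chip 59 [329.6 233.8] [581.6 -72.2] ledge xy [-117.  -77.]
chip 59 [317.6 241.3] [584.2 -33.9] ledge xy [-116.  -39.]
```

View pics/p0_side.png

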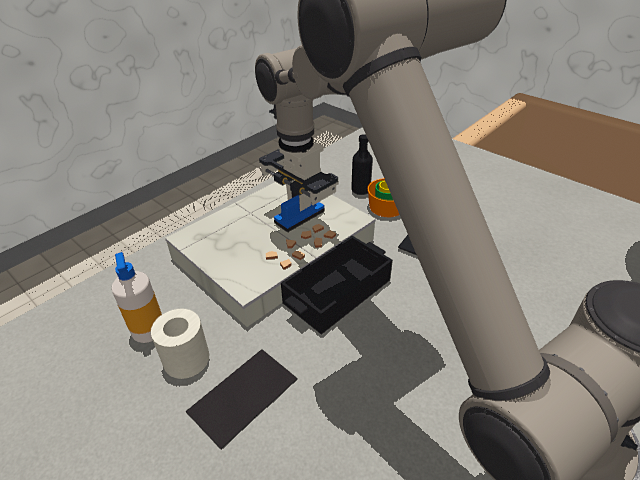

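The scraper is held upright behind the left four chips (300,217). First sweep.

Emit:
carry_out(
  plan=[
    {"tx": 0,"ty": 0,"tz": -3,"rx": 0,"ry": 0,"rz": 0},
    {"tx": 0,"ty": 0,"tz": 0,"rx": 0,"ry": 0,"rz": 0},
    {"tx": 0,"ty": 0,"tz": 0,"rx": 0,"ry": 0,"rz": 0},
  ],
)

```text
time: 21.3
tool_pos: [679.6, -71.4, 95.7]
tcp_rot: [3.142, 0.0, 1.514]
contact_force: [0.6, 0.4, -2.7]
grip_width: 23.9
finger_force: 29.7
```

Emit:
carry_out(
  plan=[
    {"tx": -10,"ty": 0.6,"tz": 0,"rx": 0,"ry": 0,"rz": 0},
    {"tx": -10,"ty": 0.6,"tz": 0,"rx": 0,"ry": 0,"rz": 0},
    {"tx": -10,"ty": 0.6,"tz": 0,"rx": 0,"ry": 0,"rz": 0},
    {"tx": -10,"ty": 0.6,"tz": 0,"rx": 0,"ry": 0,"rz": 0},
    {"tx": -10,"ty": 0.6,"tz": 0,"rx": 0,"ry": 0,"rz": 0},
    {"tx": -10,"ty": 0.6,"tz": 0,"rx": 0,"ry": 0,"rz": 0},
    {"tx": -10,"ty": 0.6,"tz": 0,"rx": 0,"ry": 0,"rz": 0},
    {"tx": -10,"ty": 0.6,"tz": 0,"rx": 0,"ry": 0,"rz": 0},
  ],
)

```text
time: 22.1
tool_pos: [599.2, -66.6, 95.8]
tcp_rot: [3.141, 0.0, 1.514]
contact_force: [1.3, 0.5, -2.4]
grip_width: 23.7
finger_force: 29.7
```

```bash
python3 chk.py p1 side
```

```text
22.1 [599.2 -66.6  95.8] [3.141 0.    1.514] 23.726018968912484 [ 1.3  0.5 -2.4]
chip 245 [330.6 242.4] [559.2 -50.4] ledge xy [-140.  -57.]
chip 72 [298.4 254.4] [585.6  27.6] ledge xy [-118.   22.]
chip 62 [270.8 254. ] [632.2  67.1] ledge xy [-74.  64.]
chip 60 [285.3 262.5] [588.2  65.5] ledge xy [-118.   60.]
chip 50 [289.7 242.1] [629.9  10.6] ledge xy [-73.   8.]
chip 12 [324.  221.5] [622.6 -98.6] ledge xy [ -74. -101.]
```

Emit:
carry_out(
  plan=[
    {"tx": -8,"ty": 0.5,"tz": 0,"rx": 0,"ry": 0,"rz": 0},
    {"tx": -8,"ty": 0.5,"tz": 0,"rx": 0,"ry": 0,"rz": 0},
    {"tx": -8,"ty": 0.5,"tz": 0,"rx": 0,"ry": 0,"rz": 0},
    {"tx": -8,"ty": 0.5,"tz": 0,"rx": 0,"ry": 0,"rz": 0},
    {"tx": -8,"ty": 0.5,"tz": 0,"rx": 0,"ry": 0,"rz": 0},
    {"tx": -8,"ty": 0.5,"tz": 0,"rx": 0,"ry": 0,"rz": 0},
    {"tx": -8,"ty": 0.5,"tz": 0,"rx": 0,"ry": 0,"rz": 0},
    {"tx": -6,"ty": 0.5,"tz": 0,"rx": 0,"ry": 0,"rz": 0},
    {"tx": 0,"ty": 0,"tz": 0,"rx": 0,"ry": 0,"rz": 0},
    {"tx": 0,"ty": 0,"tz": 0,"rx": 0,"ry": 0,"rz": 0},
    {"tx": 0,"ty": 0,"tz": 0,"rx": 0,"ry": 0,"rz": 0},
  ],
)

```text
time: 23.25
tool_pos: [538.0, -62.7, 95.8]
tcp_rot: [3.141, 0.0, 1.514]
contact_force: [0.5, -0.0, -2.7]
grip_width: 24.0
finger_force: 29.7
```

```bash
python3 chk.py p2 side; python3 - <<'E'
import cv2
I=cv2.imread("pics/p2_side.png"); cv2.imwrite("pics/p2z.png",cv2.resize(I[160:340,230:430],None,fx=3,fy=3))
E
```

```text
23.25 [538.  -62.7  95.8] [3.141 0.    1.514] 23.95146093297438 [ 0.5 -0.  -2.7]
chip 62 [270.8 254. ] [632.2  67.1] ledge xy [-74.  64.]
chip 60 [285.3 262.5] [588.2  65.5] ledge xy [-118.   60.]
chip 57 [297.9 253.6] [588.2  26.3] ledge xy [-116.   21.]
chip 55 [345.8 264.5] [486.5 -16.7] ledge xy [-215.  -28.]
chip 55 [337.6 272.3] [483.8  13.5] ledge xy [-219.    2.]
chip 54 [289.9 242.4] [628.9  10.9] ledge xy [-74.   8.]
```

View pics/p2z.png

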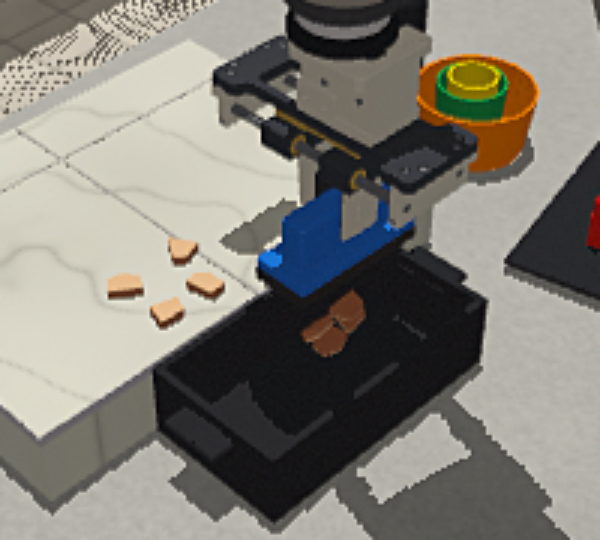

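Chips are in the tub, none left behind on that half (the four others are at y=10..67). Second sweep.

Emit:
carry_out(
  plan=[
    {"tx": 0,"ty": 0,"tz": 25,"rx": 0,"ry": 0,"rz": 0},
    {"tx": 10,"ty": 5,"tz": 35,"rx": 0,"ry": 0,"rz": 0},
    {"tx": 30,"ty": 22,"tz": 0,"rx": 0,"ry": 0,"rz": 0},
    {"tx": 35,"ty": 25,"tz": 0,"rx": 0,"ry": 0,"rz": 0},
    {"tx": 35,"ty": 25,"tz": 0,"rx": 0,"ry": 0,"rz": 0},
    {"tx": 27,"ty": 20,"tz": 0,"rx": 0,"ry": 0,"rz": 0},
    {"tx": 10,"ty": 10,"tz": 0,"rx": 0,"ry": 0,"rz": 0},
    {"tx": 0,"ty": 0,"tz": -20,"rx": 0,"ry": 0,"rz": 0},
    {"tx": 0,"ty": 0,"tz": -25,"rx": 0,"ry": 0,"rz": 0},
    {"tx": 0,"ty": 0,"tz": -15,"rx": 0,"ry": 0,"rz": 0},
    {"tx": 0,"ty": 0,"tz": 0,"rx": 0,"ry": 0,"rz": 0},
    {"tx": 0,"ty": 0,"tz": 0,"rx": 0,"ry": 0,"rz": 0},
  ],
)

```text
time: 24.5
tool_pos: [684.6, 44.4, 95.5]
tcp_rot: [-3.141, -0.0, 1.514]
contact_force: [0.8, -0.1, -2.4]
grip_width: 23.8
finger_force: 29.8
```

```bash
python3 chk.py p3 side
```

```text
24.5 [684.6  44.4  95.5] [-3.141 -0.     1.514] 23.78239778679569 [ 0.8 -0.1 -2.4]
chip 87 [340.9 269.7] [483.7   2.8] ledge xy [-219.   -8.]
chip 82 [271.1 254.9] [629.4  68.7] ledge xy [-77.  66.]
chip 71 [285.5 262.9] [586.9  66. ] ledge xy [-119.   61.]
chip 70 [297.7 254.3] [586.8  28.3] ledge xy [-117.   23.]
chip 61 [289.7 242.9] [627.7  12.5] ledge xy [-75.  10.]
chip 45 [345.7 260.1] [495.5 -27.3] ledge xy [-205.  -38.]
```

Emit:
carry_out(
  plan=[
    {"tx": -10,"ty": 0.6,"tz": 0,"rx": 0,"ry": 0,"rz": 0},
    {"tx": -10,"ty": 0.6,"tz": 0,"rx": 0,"ry": 0,"rz": 0},
    {"tx": -10,"ty": 0.6,"tz": 0,"rx": 0,"ry": 0,"rz": 0},
    {"tx": -10,"ty": 0.6,"tz": 0,"rx": 0,"ry": 0,"rz": 0},
    {"tx": -10,"ty": 0.6,"tz": 0,"rx": 0,"ry": 0,"rz": 0},
    {"tx": -10,"ty": 0.6,"tz": 0,"rx": 0,"ry": 0,"rz": 0},
    {"tx": -10,"ty": 0.6,"tz": 0,"rx": 0,"ry": 0,"rz": 0},
    {"tx": -10,"ty": 0.6,"tz": 0,"rx": 0,"ry": 0,"rz": 0},
  ],
)

```text
time: 25.35
tool_pos: [604.6, 49.1, 96.2]
tcp_rot: [3.14, 0.0, 1.514]
contact_force: [-0.5, 0.3, -3.2]
grip_width: 23.5
finger_force: 29.8
```

```bash
python3 chk.py p4 side
```

```text
25.35 [604.6  49.1  96.2] [3.14  0.    1.514] 23.450554785829777 [-0.5  0.3 -3.2]
chip 285 [297.6 264.5] [563.9  52.3] ledge xy [-141.   46.]
chip 154 [341.9 267. ] [487.6  -5. ] ledge xy [-214.  -16.]
```

Emit:
carry_out(
  plan=[
    {"tx": -8,"ty": 0.5,"tz": 0,"rx": 0,"ry": 0,"rz": 0},
    {"tx": -8,"ty": 0.5,"tz": 0,"rx": 0,"ry": 0,"rz": 0},
    {"tx": -8,"ty": 0.5,"tz": 0,"rx": 0,"ry": 0,"rz": 0},
    {"tx": -8,"ty": 0.5,"tz": 0,"rx": 0,"ry": 0,"rz": 0},
    {"tx": -8,"ty": 0.5,"tz": 0,"rx": 0,"ry": 0,"rz": 0},
    {"tx": -8,"ty": 0.5,"tz": 0,"rx": 0,"ry": 0,"rz": 0},
    {"tx": -8,"ty": 0.5,"tz": 0,"rx": 0,"ry": 0,"rz": 0},
    {"tx": -6,"ty": 0.5,"tz": 0,"rx": 0,"ry": 0,"rz": 0},
    {"tx": 0,"ty": 0,"tz": 0,"rx": 0,"ry": 0,"rz": 0},
    {"tx": 0,"ty": 0,"tz": 0,"rx": 0,"ry": 0,"rz": 0},
    {"tx": 0,"ty": 0,"tz": 0,"rx": 0,"ry": 0,"rz": 0},
  ],
)

```text
time: 26.5
tool_pos: [543.0, 53.2, 95.8]
tcp_rot: [3.141, 0.0, 1.514]
contact_force: [-0.9, 0.1, -3.4]
grip_width: 24.1
finger_force: 29.8
```

Emit:
carry_out(
  plan=[
    {"tx": 0,"ty": 0,"tz": 25,"rx": 0,"ry": 0,"rz": 0},
    {"tx": 0,"ty": 10,"tz": 40,"rx": 0,"ry": 0,"rz": 0},
    {"tx": -10,"ty": 35,"tz": 25,"rx": 0,"ry": 0,"rz": 0},
    {"tx": -15,"ty": 40,"tz": 0,"rx": 0,"ry": 0,"rz": 0},
    {"tx": -15,"ty": 40,"tz": 0,"rx": 0,"ry": 0,"rz": 0},
    {"tx": -15,"ty": 40,"tz": 0,"rx": 0,"ry": 0,"rz": 0.057},
    {"tx": -15,"ty": 40,"tz": 0,"rx": 0,"ry": 0,"rz": 0},
    {"tx": -15,"ty": 30,"tz": 0,"rx": 0,"ry": 0,"rz": 0},
    {"tx": 0,"ty": 0,"tz": 0,"rx": 0,"ry": 0,"rz": 0},
    {"tx": 0,"ty": 0,"tz": 0,"rx": 0,"ry": 0,"rz": 0},
  ],
)

```text
time: 27.5
tool_pos: [457.4, 288.8, 185.6]
tcp_rot: [3.141, 0.0, 1.573]
contact_force: [0.9, -1.0, -2.4]
grip_width: 23.9
finger_force: 29.8
```

```bash
python3 chk.py p5 side scene; python3 - <<'E'
import cv2,numpy as np
I=cv2.imread("pics/p5_side.png");J=cv2.imread("pics/p5_scene.png"); cv2.imwrite("pics/p5z.png",np.hstack([cv2.resize(I[160:360,200:430],(460,400)),cv2.resize(J[180:340,200:336],(340,400))]))
E
```

```text
27.5 [457.4 288.8 185.6] [3.141 0.    1.573] 23.894047043499196 [ 0.9 -1.  -2.4]
chip 82 [340.8 269.9] [483.7   3.3] ledge xy [-219.   -8.]
chip 61 [317.5 290.7] [479.3  81.2] ledge xy [-227.   70.]
chip 41 [345.6 260.2] [495.4 -26.9] ledge xy [-205.  -37.]
chip 23 [303.2 292.1] [498.1 103.2] ledge xy [-210.   93.]
```

View pics/p5z.png

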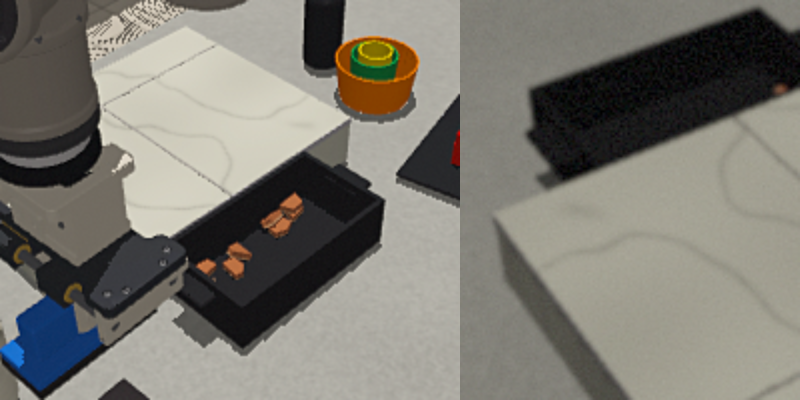

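The side view shows the ledge empty of chips, with the chips in the tub. Now I put the scraper back on its mat.

Emit:
carry_out(
  plan=[
    {"tx": -3,"ty": 12,"tz": -15,"rx": 0,"ry": 0,"rz": 0},
    {"tx": -3,"ty": 12,"tz": -35,"rx": 0,"ry": 0,"rz": 0},
    {"tx": 0,"ty": 0,"tz": -40,"rx": 0,"ry": 0,"rz": 0},
    {"tx": 0,"ty": 0,"tz": -30,"rx": 0,"ry": 0,"rz": 0},
    {"tx": 0,"ty": 0,"tz": -15,"rx": 0,"ry": 0,"rz": 0},
    {"tx": 0,"ty": 0,"tz": -8,"rx": 0,"ry": 0,"rz": 0},
    {"tx": 0,"ty": 0,"tz": 0,"rx": 0,"ry": 0,"rz": 0},
    {"tx": 0,"ty": 0,"tz": 0,"rx": 0,"ry": 0,"rz": 0},
    {"tx": 0,"ty": 0,"tz": 0,"rx": 0,"ry": 0,"rz": 0},
  ],
)

```text
time: 28.5
tool_pos: [452.5, 312.4, 43.9]
tcp_rot: [3.139, -0.001, 1.57]
contact_force: [0.0, 0.1, -3.3]
grip_width: 24.1
finger_force: 29.8
```

Emit:
carry_out(
  plan=[
    {"tx": -1,"ty": 0,"tz": -5,"rx": 0,"ry": 0,"rz": 0},
    {"tx": 0,"ty": 0,"tz": -3,"rx": 0,"ry": 0,"rz": 0},
    {"tx": 0,"ty": 0,"tz": 0,"rx": 0,"ry": 0,"rz": 0},
    {"tx": 0,"ty": 0,"tz": 0,"rx": 0,"ry": 0,"rz": 0},
  ],
)

```text
time: 28.9
tool_pos: [450.5, 312.2, 34.7]
tcp_rot: [-3.142, 0.0, 1.571]
contact_force: [-0.8, 0.4, -1.9]
grip_width: 23.9
finger_force: 29.8
```

Emit:
carry_out(
  gripper=0,
  plan=[
    {"tx": 0,"ty": 0,"tz": 0,"rx": 0,"ry": 0,"rz": 0},
    {"tx": 0,"ty": 0,"tz": 0,"rx": 0,"ry": 0,"rz": 0},
    {"tx": 0,"ty": 0,"tz": 0,"rx": 0,"ry": 0,"rz": 0},
    {"tx": 0,"ty": 0,"tz": 20,"rx": 0,"ry": 0,"rz": 0},
    {"tx": 0,"ty": 0,"tz": 45,"rx": 0,"ry": 0,"rz": 0},
    {"tx": 0,"ty": 0,"tz": 45,"rx": 0,"ry": 0,"rz": 0},
    {"tx": 0,"ty": -10,"tz": 45,"rx": 0,"ry": 0,"rz": 0},
    {"tx": 5,"ty": -25,"tz": 40,"rx": 0,"ry": 0,"rz": 0},
    {"tx": 5,"ty": -35,"tz": 35,"rx": 0,"ry": 0,"rz": 0},
    {"tx": 5,"ty": -40,"tz": 30,"rx": 0,"ry": 0,"rz": 0},
    {"tx": 5,"ty": -40,"tz": 30,"rx": 0,"ry": 0,"rz": 0},
    {"tx": 5,"ty": -45,"tz": 0,"rx": 0,"ry": 0,"rz": 0},
  ],
)

```text
time: 30.1
tool_pos: [477.0, 116.7, 329.0]
tcp_rot: [3.133, -0.001, 1.572]
contact_force: [1.4, -0.1, -0.3]
grip_width: 91.8
finger_force: 0.0
```

Emit:
carry_out(
  plan=[
    {"tx": 5,"ty": -45,"tz": 0,"rx": 0,"ry": 0,"rz": 0},
    {"tx": 5,"ty": -45,"tz": 0,"rx": 0,"ry": 0,"rz": 0},
    {"tx": 5,"ty": -45,"tz": 0,"rx": 0,"ry": 0,"rz": 0},
    {"tx": 0,"ty": -42,"tz": 0,"rx": 0,"ry": 0,"rz": 0},
    {"tx": 0,"ty": 0,"tz": 0,"rx": 0,"ry": 0,"rz": 0},
    {"tx": 0,"ty": 0,"tz": 0,"rx": 0,"ry": 0,"rz": 0},
    {"tx": 0,"ty": 0,"tz": 0,"rx": 0,"ry": 0,"rz": 0},
  ],
)

```text
time: 30.8
tool_pos: [490.5, -58.5, 324.6]
tcp_rot: [3.141, -0.0, 1.572]
contact_force: [1.0, -0.0, 1.0]
grip_width: 91.7
finger_force: 0.0
```

```bash
python3 - <<'E'
from h import *
o=bot.get_obs(); print(o["time"],o["tool_pos"].round(1),o["tcp_rot"].round(3))
m=bot.camera_model("wrist"); I=bot.capture("wrist"); cv2.imwrite("pics/w6.png",I[:,:,::-1]); print(cen(m).round())
for mk,s,ce in comps(I,"chip",60):
    if ce[1]<330: print("chip",s[4],ce.round(),ray(m,ce,10).round())
for mk,s,ce in comps(I,"blue",300): print("blue",s,ray(m,ce,24).round())
I=np.clip(I[:340].astype(float)*1.5,0,255).astype(np.uint8); cv2.imwrite("pics/w6z.png",I[:,:,::-1])
E
```

```text
30.8 [490.5 -58.5 324.6] [ 3.141 -0.     1.572]
[490.  21. 483.]
chip 622 [345.  91.] [[519.  41.]]
chip 556 [348. 160.] [[525. -34.]]
chip 362 [349. 188.] [[526. -67.]]
chip 350 [362.  61.] [[537.  72.]]
chip 305 [343.  43.] [[516.  90.]]
```

View pics/w6z.png

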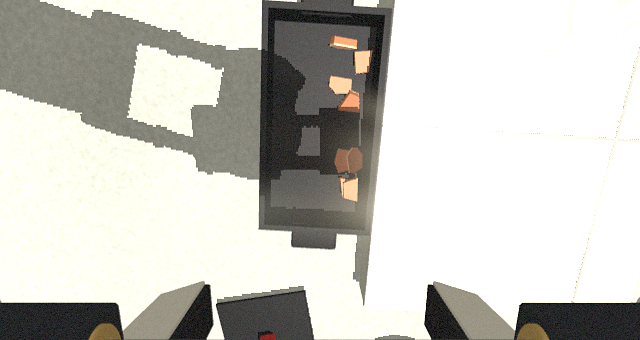

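The wrist view shows chips in the tub at (343,43), (362,61), (340,84), (350,102) and a cluster of overlapping ones at (348,160)–(349,188); none on the ledge. I've used up my picture views, and by my count gone one over (15 against 14), so from here I check numerically only. Now I count the chips in the cluster and check nothing landed on the counter.

```bash
python3 - <<'E'
from h import *
I=cv2.imread("pics/w6.png")[:,:,::-1].copy(); m=bot.camera_model("wrist")
h=cv2.cvtColor(I,cv2.COLOR_RGB2HSV)
k=cv2.inRange(h,(0,60,25),(22,255,255)); k[235:]=0; k[:,:258]=0; k[:,395:]=0
n,l,s,c=cv2.connectedComponentsWithStats(k)
for i in range(1,n):
    if s[i][4]>15: print("tub",s[i],c[i].round(),ray(m,c[i],10).round())
# faces of the cluster: hue/sat/value quantised over the crop
for r in range(140,206,3): print(r," ".join(f"{v:3d}" if q else "  ." for v,q in zip(h[r,328:374:2,2],k[r,328:374:2])))
for n in("side","scene"):
    m2=bot.camera_model(n); J=bot.capture(n); h2=cv2.cvtColor(J,cv2.COLOR_RGB2HSV)
    kk=cv2.inRange(h2,(3,50,30),(20,200,255)); nn,l,s,c=cv2.connectedComponentsWithStats(kk)
    for i in range(1,nn):
        if 12<s[i][4]<400:
            w=ray(m2,c[i],4)[0]
            if 250<w[0]<950 and abs(w[1])<600: print(n,s[i][4],c[i].round(),w.round())
g=cv2.cvtColor(I,cv2.COLOR_RGB2GRAY)
q=cv2.cornerSubPix(g,np.float32([(391,10),(375,231),(259,228),(263,4)]),(4,4),(-1,-1),(3,50,.01)); w=ray(m,q,63); print(q.round(),w.round(1),w.mean(0))
E
```

```text
tub [329  35  29  15 322] [343.  43.] [[516.  90.]]
tub [354  50  19  24 383] [362.  61.] [[537.  72.]]
tub [328  75  32  38 727] [345.  93.] [[519.  39.]]
tub [332 147  31  27 635] [348. 160.] [[524. -33.]]
tub [340 176  18  26 382] [349. 188.] [[526. -66.]]
140   .   .  44   .   .   .   .   .   .   .   .   .   .   .   .   .   .   .   .   .   .   .   .
143  38  34   .   .   .   .   .   .   .   .   .   .   .   .   .   .   .   .   .   .   .   .   .
146   .   .  37   .   .   .   .   .   .   .   .   .   .   .   .   .   .   .   .  68   .   .   .
149   .   .  42   .   . 100  83  74  71   .   .  90  94  99  98  82   .   .   .   .   .   .   .
152   .   .   .   .   .  98  96  97 101 102 114  94  93  94  99 101  97   .   .   .   .   .   .
155   .   .   .  44  85  96 101 100 104 108  97  95  97  98  97  97 101  92   .   .   .   .   .
158   .   .   .   . 103 102 100 100 102 111  88  98  96  97 100  98 102  89   .   .   .   .   .
161  39   .   .  79 100 100  98  99 101  99  99  94  96  91  96 101  98   .   .   .   .   .   .
164   .  38   .  46  98  96 100 102 105 104 108  97  92  97  97  97 104 
[... 1117 characters left out ...]
 .   .   .   . 137 184 191   .   .   .   .   .   .   .   .
203   .   .   .   .   .   .   .   .   .   .   .   .   .   .   .   .   .   .   .   .   .   .   .
side 263 [341. 268.] [530. -56.]
side 172 [318. 290.] [524.  33.]
side 61 [303. 293.] [542.  62.]
side 13 [152. 296.] [783. 291.]
side 21 [158. 313.] [730. 309.]
side 33 [141. 331.] [714. 359.]
side 28 [267. 364.] [463. 241.]
side 17 [211. 395.] [491. 354.]
scene 25 [328. 215.] [485. 111.]
scene 30 [138. 250.] [ 352. -263.]
scene 16 [121. 259.] [ 358. -300.]
scene 33 [103. 268.] [ 364. -337.]
[[393.   9.]
 [375. 231.]
 [258. 229.]
 [262.   1.]] [[ 559.3  111.2]
 [ 551.4 -103. ]
 [ 425.2 -100.9]
 [ 437.6  117.8]] [493.36682774   6.26361173]
```

The cluster holds a fourth chip under the last one (seam at row 179), and the side view pixel areas match 4 chips in each group, so all 8 are in the tub. On to the lid.

Emit:
carry_out(
  plan=[
    {"tx": -3,"ty": -20,"tz": 0,"rx": 0,"ry": 0,"rz": 0.05},
    {"tx": -6,"ty": -32,"tz": 0,"rx": 0,"ry": 0,"rz": 0.095},
    {"tx": -6,"ty": -35,"tz": 0,"rx": 0,"ry": 0,"rz": 0},
    {"tx": -6,"ty": -35,"tz": -5,"rx": 0,"ry": 0,"rz": 0},
    {"tx": -6,"ty": -35,"tz": -5,"rx": 0,"ry": 0,"rz": 0},
    {"tx": -6,"ty": -35,"tz": -5,"rx": 0,"ry": 0,"rz": 0},
    {"tx": -6,"ty": -35,"tz": -5,"rx": 0,"ry": 0,"rz": 0},
    {"tx": -6,"ty": -35,"tz": -5,"rx": 0,"ry": 0,"rz": 0},
    {"tx": -6,"ty": -30,"tz": 0,"rx": 0,"ry": 0,"rz": 0},
    {"tx": -5,"ty": -20,"tz": 0,"rx": 0,"ry": 0,"rz": 0},
    {"tx": 0,"ty": 0,"tz": 0,"rx": 0,"ry": 0,"rz": 0},
    {"tx": 0,"ty": 0,"tz": 0,"rx": 0,"ry": 0,"rz": 0},
  ],
)

```text
time: 32.15
tool_pos: [434.9, -370.6, 299.2]
tcp_rot: [3.141, -0.001, 1.716]
contact_force: [-0.1, -0.2, -0.5]
grip_width: 92.0
finger_force: 0.0
```

```bash
cat > lid.py <<'E'
from h import *
o=bot.get_obs(); print(o["time"],o["tool_pos"].round(1),o["tcp_rot"].round(3))
m=bot.camera_model("wrist"); I=bot.capture("wrist"); cv2.imwrite("pics/w7.png",I[:,:,::-1])
g=cv2.cvtColor(cv2.GaussianBlur(I,(3,3),0),cv2.COLOR_RGB2HSV)
k=((g[:,:,2]<62)|(g[:,:,1]>150)).astype(np.uint8); k[285:]=0
n,l,s,c=cv2.connectedComponentsWithStats(k)
for i in sorted(range(1,n),key=lambda i:-s[i][4])[:4]:
    r=rect(m,(l==i).astype(np.uint8),14); print("dark",s[i],r)
for mk,s,ce in comps(I,"red",100): 
    t=(mk>0)&(g[:,:,2]>0); print("red",s,ce,rect(m,mk,60), np.histogram(g[:,:,2][t],8))
E
python3 lid.py
```

```text
32.15 [ 434.9 -370.6  299.2] [ 3.141e+00 -1.000e-03  1.716e+00]
dark [  265    20   108   171 10446] ((425.1477355957031, -290.6702880859375), (108.15608215332031, 170.1621551513672), 9.25350284576416)
dark [470 119  63  15 510] ((616.6768798828125, -278.8265075683594), (66.97652435302734, 13.457406997680664), 6.305804252624512)
dark [590 240  41   9 148] ((776.0009765625, -389.91485595703125), (47.655677795410156, 7.327393054962158), 1.8503555059432983)
dark [324  19  47   3  59] ((438.4320068359375, -203.61837768554688), (45.25997543334961, 1.2545182704925537), 9.785338401794434)
red [ 315   72   20  108 1222] [324.62193126 116.00981997] ((431.1805725097656, -306.2555236816406), (17.506704330444336, 98.11985778808594), 9.000134468078613) (array([ 24,  85, 847,  56,  76,  44,  39,  51]), array([ 76.  ,  94.25, 112.5 , 130.75, 149.  , 167.25, 185.5 , 203.75,
       222.  ]))
```

```bash
python3 - <<'E'
from h import *
m=bot.camera_model("wrist"); I=cv2.imread("pics/w7.png")[:,:,::-1]; h=cv2.cvtColor(I,cv2.COLOR_RGB2HSV)
for c in (280,300,345,365): print("col",c,h[0:270:4,c,2].tolist())
for r in (40,60,150,190): print("row",r,h[r,240:400:4,2].tolist())
for r in range(60,190,6): print(r,[(int(a),int(b),int(v)) for a,b,v in h[r,308:342:4]])
E
```

```text
col 280 [194, 194, 191, 189, 198, 24, 63, 41, 34, 25, 35, 39, 24, 37, 37, 44, 41, 36, 39, 37, 28, 34, 37, 30, 32, 34, 39, 32, 37, 36, 38, 39, 36, 41, 39, 41, 39, 40, 45, 43, 42, 43, 36, 69, 66, 70, 75, 73, 84, 85, 84, 88, 92, 91, 88, 93, 84, 80, 192, 188, 193, 197, 188, 195, 192, 190, 194, 193]
col 300 [194, 190, 190, 191, 194, 43, 59, 68, 64, 63, 66, 63, 65, 34, 29, 30, 38, 37, 37, 35, 32, 29, 28, 34, 39, 38, 35, 33, 32, 39, 36, 36, 43, 45, 44, 47, 48, 43, 44, 47, 37, 49, 40, 75, 73, 70, 78, 77, 78, 83, 89, 90, 90, 89, 90, 87, 88, 77, 194, 199, 191, 186, 192, 193, 187, 195, 190, 191]
col 345 [199, 195, 198, 196, 198, 56, 68, 66, 68, 65, 67, 64, 69, 62, 70, 70, 69, 67, 71, 64, 62, 68, 69, 70, 73, 70, 71, 42, 37, 37, 39, 47, 49, 50, 48, 54, 57, 61, 59, 53, 62, 54, 60, 55, 60, 80, 83, 81, 91, 90, 94, 97, 97, 94, 93, 95, 93, 102, 193, 192, 191, 191, 193, 187, 189, 195, 193, 192]
col 365 [193, 190, 192, 196, 199, 64, 65, 70, 66, 66, 67, 62, 64, 69, 68, 65, 71, 65, 69, 63, 68, 71, 65, 73, 78, 73, 57, 55, 56, 48, 52, 43, 50, 48, 55, 63, 62, 63, 65, 67, 65, 68, 63, 68, 70, 87, 86, 91, 99, 9
[... 3046 characters left out ...]
, 164, 227), (6, 71, 50), (3, 52, 54)]
162 [(171, 85, 39), (11, 58, 48), (5, 139, 75), (2, 161, 229), (1, 162, 228), (1, 156, 230), (1, 159, 228), (0, 54, 52), (9, 91, 53)]
168 [(0, 29, 35), (7, 69, 48), (4, 116, 64), (1, 176, 123), (1, 169, 119), (0, 170, 138), (1, 164, 219), (5, 72, 39), (2, 63, 53)]
174 [(6, 18, 70), (4, 24, 74), (8, 75, 51), (2, 173, 125), (1, 167, 125), (2, 167, 125), (2, 173, 125), (19, 49, 42), (11, 70, 51)]
180 [(8, 26, 77), (13, 24, 74), (10, 70, 44), (1, 156, 129), (1, 163, 127), (2, 159, 127), (2, 158, 129), (0, 16, 79), (0, 29, 79)]
186 [(9, 23, 78), (8, 35, 80), (11, 35, 80), (2, 156, 230), (2, 155, 227), (1, 157, 227), (2, 157, 230), (17, 23, 78), (13, 30, 77)]
```

```bash
python3 - <<'E'
from h import *
m=bot.camera_model("wrist"); I=cv2.imread("pics/w7.png")[:,:,::-1]; h=cv2.cvtColor(I,cv2.COLOR_RGB2HSV); V=h[:,:,2].astype(float)
def edge(v,a,b,s=1):
    d=np.abs(np.diff(v[a:b])); i=np.argmax(d); return a+i+1
T=ray(m,[(c,edge(V[:,c],8,40)) for c in range(275,376,4)],14); B=ray(m,[(c,edge(V[:,c],215,245)) for c in range(290,376,4)],14)
L=ray(m,[(edge(V[r],255,290),r) for r in list(range(26,100,4))+list(range(180,225,4))],14); R=ray(m,[(edge(V[r],365,400),r) for r in range(26,225,4)],14)
def line(p): 
    vx,vy,x,y=cv2.fitLine(p.astype(np.float32),cv2.DIST_HUBER,0,.01,.01).ravel(); return np.array([x,y]),np.array([vx,vy])
def X(a,b):
    s=np.linalg.solve(np.c_[a[1],-b[1]],b[0]-a[0]); return a[0]+s[0]*a[1]
T,B,L,R=map(line,(T,B,L,R)); q=np.array([X(T,L),X(T,R),X(B,R),X(B,L)]); d=np.diff(np.r_[q,q[:1]],axis=0)
print(q.round(1),q.mean(0),np.hypot(*d.T),[np.degrees(np.arctan2(u[1][1],u[1][0])).round(2) for u in(T,B,L,R)])
k=((np.minimum(h[:,:,0],180-h[:,:,0])<8)&(h[:,:,1]>140)&(V>80)).astype(np.uint8); k[:,:300]=0;k[:,350:]=0;k[240:]=0
n,l,s,c=cv2.connectedComponentsWithStats(k); i=1+np.argmax(s[1:,4]); print(s[i],rect(m,(l==i).astype(np.uint8),60))
E
```

```text
[[ 358.1 -215.3]
 [ 472.8 -196.4]
 [ 508.  -409.2]
 [ 393.8 -428. ]] [ 433.18365 -312.2306 ] [116.28572 215.65306 115.79449 215.65872] [np.float32(9.33), np.float32(9.34), np.float32(-80.48), np.float32(-80.61)]
[ 315   72   20  119 2208] ((432.24395751953125, -311.29742431640625), (17.39708709716797, 109.14004516601562), 9.043342590332031)
```

Emit:
carry_out(
  plan=[
    {"tx": -2,"ty": 20,"tz": -20,"rx": 0,"ry": 0,"rz": 0.018},
    {"tx": 0,"ty": 28,"tz": -40,"rx": 0,"ry": 0,"rz": 0},
    {"tx": 0,"ty": 11,"tz": -45,"rx": 0,"ry": 0,"rz": 0},
    {"tx": 0,"ty": 0,"tz": -45,"rx": 0,"ry": 0,"rz": 0},
    {"tx": 0,"ty": 0,"tz": -45,"rx": 0,"ry": 0,"rz": 0},
    {"tx": 0,"ty": 0,"tz": -35,"rx": 0,"ry": 0,"rz": 0},
    {"tx": 0,"ty": 0,"tz": -22,"rx": 0,"ry": 0,"rz": 0},
    {"tx": 0,"ty": 0,"tz": -12,"rx": 0,"ry": 0,"rz": 0},
    {"tx": 0,"ty": 0,"tz": 0,"rx": 0,"ry": 0,"rz": 0},
    {"tx": 0,"ty": 0,"tz": 0,"rx": 0,"ry": 0,"rz": 0},
    {"tx": 0,"ty": 0,"tz": 0,"rx": 0,"ry": 0,"rz": 0},
  ],
)

```text
time: 33.3
tool_pos: [433.4, -312.9, 37.0]
tcp_rot: [3.14, 0.002, 1.734]
contact_force: [0.9, -1.0, -0.3]
grip_width: 91.7
finger_force: 0.0
```

Emit:
carry_out(
  gripper=1,
  plan=[
    {"tx": 0,"ty": 0,"tz": 0,"rx": 0,"ry": 0,"rz": 0},
    {"tx": 0,"ty": 0,"tz": 0,"rx": 0,"ry": 0,"rz": 0},
    {"tx": 0,"ty": 0,"tz": 0,"rx": 0,"ry": 0,"rz": 0},
    {"tx": 0,"ty": 0,"tz": 0,"rx": 0,"ry": 0,"rz": 0},
    {"tx": 0,"ty": 0,"tz": 0,"rx": 0,"ry": 0,"rz": 0},
    {"tx": 0,"ty": 0,"tz": 0,"rx": 0,"ry": 0,"rz": 0},
    {"tx": 0,"ty": 0,"tz": 0,"rx": 0,"ry": 0,"rz": 0},
    {"tx": 0,"ty": 0,"tz": 0,"rx": 0,"ry": 0,"rz": 0},
    {"tx": 0,"ty": 0,"tz": 0,"rx": 0,"ry": 0,"rz": 0},
    {"tx": 0,"ty": 0,"tz": 0,"rx": 0,"ry": 0,"rz": 0},
  ],
)

```text
time: 34.3
tool_pos: [432.6, -312.4, 35.4]
tcp_rot: [3.141, 0.0, 1.734]
contact_force: [-0.3, -0.6, -1.5]
grip_width: 18.0
finger_force: 30.0
```

Emit:
carry_out(
  plan=[
    {"tx": 0,"ty": 0,"tz": 10,"rx": 0,"ry": 0,"rz": 0},
    {"tx": 0,"ty": 0,"tz": 25,"rx": 0,"ry": 0,"rz": 0},
    {"tx": 0,"ty": 0,"tz": 40,"rx": 0,"ry": 0,"rz": 0},
    {"tx": 0,"ty": 10,"tz": 40,"rx": 0,"ry": 0,"rz": 0},
    {"tx": 3,"ty": 25,"tz": 20,"rx": 0,"ry": 0,"rz": 0},
    {"tx": 7,"ty": 35,"tz": 0,"rx": 0,"ry": 0,"rz": 0},
    {"tx": 7,"ty": 40,"tz": 0,"rx": 0,"ry": 0,"rz": -0.055},
    {"tx": 7,"ty": 40,"tz": 0,"rx": 0,"ry": 0,"rz": -0.055},
    {"tx": 7,"ty": 40,"tz": 0,"rx": 0,"ry": 0,"rz": -0.055},
    {"tx": 8,"ty": 40,"tz": 0,"rx": 0,"ry": 0,"rz": -0.055},
    {"tx": 8,"ty": 40,"tz": 0,"rx": 0,"ry": 0,"rz": 0},
    {"tx": 8,"ty": 30,"tz": 0,"rx": 0,"ry": 0,"rz": 0},
  ],
)

```text
time: 35.5
tool_pos: [487.3, -10.0, 171.1]
tcp_rot: [3.141, -0.0, 1.515]
contact_force: [-0.2, -1.0, -2.2]
grip_width: 17.3
finger_force: 30.0
```

Emit:
carry_out(
  plan=[
    {"tx": 4.5,"ty": 17.5,"tz": 0,"rx": 0,"ry": 0,"rz": 0},
    {"tx": 0,"ty": 0,"tz": 0,"rx": 0,"ry": 0,"rz": 0},
    {"tx": 0,"ty": 0,"tz": 0,"rx": 0,"ry": 0,"rz": 0},
    {"tx": 0,"ty": 0,"tz": 0,"rx": 0,"ry": 0,"rz": 0},
  ],
)

```text
time: 35.9
tool_pos: [491.8, 4.3, 170.6]
tcp_rot: [-3.142, 0.0, 1.513]
contact_force: [-0.0, 0.1, -2.3]
grip_width: 17.6
finger_force: 30.0
```

```bash
python3 - <<'E'
from h import *
o=bot.get_obs(); print(o["time"],o["tool_pos"].round(1),o["tcp_rot"].round(3),o["grip_width"])
for n in("scene","side"):
    m=bot.camera_model(n); I=bot.capture(n); cv2.imwrite(f"pics/l1_{n}.png",I[:,:,::-1])
    for mk,s,ce in comps(I,"red",60): print(n,s,ce.round(),"z187:",ray(m,ce,187).round(1),rect(m,mk,190))
    for c,z,r in(("orange",58,56),("green",65,32),("yellow",72,23)):
        for mk,s,ce in comps(I,c,60)[:1]: print(n,c,s,*rim(m,mk,z,r))
    for mk,s,ce in comps(I,"blue",300): print(n,"blue",s,ray(m,ce,30).round())
E
```

```text
35.9 [491.8   4.3 170.6] [-3.142  0.     1.513] 17.589423426204075
scene [260 153  25  33 413] [270. 168.] z187: [[504.3 -40. ]] ((511.5673522949219, -40.69422912597656), (43.02695846557617, 106.68780517578125), 55.76893997192383)
scene [305 155  11  15 124] [311. 162.] z187: [[531.   29.9]] ((533.451904296875, 26.778169631958008), (18.189910888671875, 49.189697265625), 52.98670959472656)
scene [16 79  6 35 84] [19. 95.] z187: [[ -96.5 -324.9]] ((-88.13571166992188, -325.42138671875), (5.71818733215332, 208.3651885986328), 80.19094848632812)
scene orange [ 117  299   73   71 1640] [ 609.60937822 -327.33732395] 9.171005592817645
scene green [134 318  18  33 191] [ 602.21299379 -318.73958991] 1.1663069765818928
scene yellow [137 306  34  30 448] [ 603.7676462  -323.90393289] 7.1866488534632795
scene blue [361 153  51  35 970] [[453. 312.]]
side [316 219  23  36 425] [326. 236.] z187: [[486.5  47.9]] ((487.2544250488281, 46.950111389160156), (36.80347442626953, 108.77141571044922), 21.6569766998291)
side orange [369 178  41  39 492] [ 595.72109442 -323.80772496] 7.296060443525781
side green [384 183  15  17  76] [ 610.99646806 -330.67479013] 0.4458877921450454
side yellow [379 180  18  13 188] [ 598.92487953 -323.72667909] 1.713678687847428
side blue [ 207  356   70   66 2137] [[447. 316.]]
side blue [115 252  20  28 350] [[884. 294.]]
```

Emit:
carry_out(
  plan=[
    {"tx": 0.3,"ty": 0.5,"tz": -20,"rx": 0,"ry": 0,"rz": 0},
    {"tx": 0,"ty": 0,"tz": -20,"rx": 0,"ry": 0,"rz": 0},
    {"tx": 0,"ty": 0,"tz": -15,"rx": 0,"ry": 0,"rz": 0},
    {"tx": 0,"ty": 0,"tz": -6,"rx": 0,"ry": 0,"rz": 0},
    {"tx": 0,"ty": 0,"tz": 0,"rx": 0,"ry": 0,"rz": 0},
    {"tx": 0,"ty": 0,"tz": 0,"rx": 0,"ry": 0,"rz": 0},
    {"tx": 0,"ty": 0,"tz": 0,"rx": 0,"ry": 0,"rz": 0},
  ],
)

```text
time: 36.7
tool_pos: [492.9, 5.4, 110.3]
tcp_rot: [3.14, 0.0, 1.514]
contact_force: [0.2, -0.1, -1.9]
grip_width: 17.9
finger_force: 30.0
```

Emit:
carry_out(
  plan=[
    {"tx": 0,"ty": 0,"tz": 0,"rx": 0,"ry": 0,"rz": 0},
  ],
)

```text
time: 36.8
tool_pos: [492.7, 5.6, 110.1]
tcp_rot: [3.14, 0.0, 1.514]
contact_force: [-0.3, -0.7, -3.0]
grip_width: 17.6
finger_force: 30.0
```

Emit:
carry_out(
  plan=[
    {"tx": 0,"ty": 0,"tz": 0,"rx": 0,"ry": 0,"rz": 0},
  ],
)

```text
time: 36.9
tool_pos: [492.5, 5.6, 109.9]
tcp_rot: [3.141, 0.0, 1.514]
contact_force: [0.8, 0.5, -2.0]
grip_width: 18.0
finger_force: 30.0
```

Emit:
carry_out(
  plan=[
    {"tx": 0,"ty": -0.3,"tz": -4,"rx": 0,"ry": 0,"rz": 0},
    {"tx": 0,"ty": 0,"tz": -3,"rx": 0,"ry": 0,"rz": 0},
    {"tx": 0,"ty": 0,"tz": -3,"rx": 0,"ry": 0,"rz": 0},
    {"tx": 0,"ty": 0,"tz": -3,"rx": 0,"ry": 0,"rz": 0},
    {"tx": 0,"ty": 0,"tz": -2,"rx": 0,"ry": 0,"rz": 0},
    {"tx": 0,"ty": 0,"tz": 0,"rx": 0,"ry": 0,"rz": 0},
  ],
)

```text
time: 37.5
tool_pos: [492.1, 5.4, 94.0]
tcp_rot: [-3.141, -0.0, 1.514]
contact_force: [-0.1, -0.2, -1.8]
grip_width: 17.6
finger_force: 30.0
```

Emit:
carry_out(
  plan=[
    {"tx": 0,"ty": 0,"tz": -2,"rx": 0,"ry": 0,"rz": 0},
    {"tx": 0,"ty": 0,"tz": -1.5,"rx": 0,"ry": 0,"rz": 0},
    {"tx": 0,"ty": 0,"tz": 0,"rx": 0,"ry": 0,"rz": 0},
    {"tx": 0,"ty": 0,"tz": 0,"rx": 0,"ry": 0,"rz": 0},
  ],
)

```text
time: 37.9
tool_pos: [492.3, 5.3, 90.9]
tcp_rot: [3.141, 0.0, 1.514]
contact_force: [0.2, 0.9, -1.8]
grip_width: 17.9
finger_force: 30.0
```

Emit:
carry_out(
  plan=[
    {"tx": 0,"ty": 0,"tz": -0.7,"rx": 0,"ry": 0,"rz": 0},
    {"tx": 0,"ty": 0,"tz": 0,"rx": 0,"ry": 0,"rz": 0},
    {"tx": 0,"ty": 0,"tz": 0,"rx": 0,"ry": 0,"rz": 0},
  ],
)

```text
time: 38.2
tool_pos: [492.5, 5.3, 90.4]
tcp_rot: [3.141, 0.0, 1.514]
contact_force: [0.4, 0.3, 0.0]
grip_width: 17.5
finger_force: 30.0
```

Emit:
carry_out(
  gripper=0,
  plan=[
    {"tx": 0,"ty": 0,"tz": 0,"rx": 0,"ry": 0,"rz": 0},
    {"tx": 0,"ty": 0,"tz": 0,"rx": 0,"ry": 0,"rz": 0},
    {"tx": 0,"ty": 0,"tz": 0,"rx": 0,"ry": 0,"rz": 0},
    {"tx": 0,"ty": 0,"tz": 0,"rx": 0,"ry": 0,"rz": 0},
    {"tx": 0,"ty": 0,"tz": 15,"rx": 0,"ry": 0,"rz": 0},
    {"tx": 0,"ty": 0,"tz": 40,"rx": 0,"ry": 0,"rz": 0},
    {"tx": 0,"ty": 0,"tz": 45,"rx": 0,"ry": 0,"rz": 0},
    {"tx": 0,"ty": -15,"tz": 45,"rx": 0,"ry": 0,"rz": 0},
    {"tx": 0,"ty": -20,"tz": 45,"rx": 0,"ry": 0,"rz": 0},
    {"tx": 0,"ty": -20,"tz": 30,"rx": 0,"ry": 0,"rz": 0},
    {"tx": 0,"ty": -10,"tz": 20,"rx": 0,"ry": 0,"rz": 0},
    {"tx": 0,"ty": 0,"tz": 0,"rx": 0,"ry": 0,"rz": 0},
  ],
)

```text
time: 39.4
tool_pos: [493.3, -61.0, 333.0]
tcp_rot: [3.136, 0.002, 1.512]
contact_force: [-0.4, -0.4, -0.9]
grip_width: 91.9
finger_force: 0.0
```

Emit:
carry_out(
  plan=[
    {"tx": 0,"ty": 0,"tz": 0,"rx": 0,"ry": 0,"rz": 0},
    {"tx": 0,"ty": 0,"tz": 0,"rx": 0,"ry": 0,"rz": 0},
  ],
)

```text
time: 39.6
tool_pos: [491.7, -59.0, 328.6]
tcp_rot: [-3.139, -0.001, 1.514]
contact_force: [0.5, 0.5, -0.1]
grip_width: 91.7
finger_force: 0.0
```

```bash
python3 - <<'E'
from h import *
o=bot.get_obs(); print(o["time"],o["tool_pos"].round(1),o["tcp_rot"].round(3),o["grip_width"])
m=bot.camera_model("wrist"); I=bot.capture("wrist"); cv2.imwrite("pics/w8.png",I[:,:,::-1]); h=cv2.cvtColor(I,cv2.COLOR_RGB2HSV); V=h[:,:,2].astype(float)
print(cen(m))
k=((np.minimum(h[:,:,0],180-h[:,:,0])<8)&(h[:,:,1]>140)&(V>80)).astype(np.uint8); k[290:]=0
n,l,s,c=cv2.connectedComponentsWithStats(k); i=1+np.argmax(s[1:,4])
for z in (112,115,118): print(z,s[i],rect(m,(l==i).astype(np.uint8),z))
for c in(280,300,345): print(c,V[0:290:4,c].astype(int).tolist())
for r in(60,180): print(r,V[r,220:430:4].astype(int).tolist())
for n in("scene","side"):
    m=bot.camera_model(n); I=bot.capture(n); cv2.imwrite(f"pics/f_{n}.png",I[:,:,::-1])
    for mk,s,ce in comps(I,"red",60): print(n,s,ce.round(),"z107:",ray(m,ce,107).round(1))
    for c,z,r in(("green",65,32),("yellow",72,23)):
        for mk,s,ce in comps(I,c,60)[:1]: print(n,c,s,*rim(m,mk,z,r))
    for mk,s,ce in comps(I,"blue",300): print(n,"blue",s,ray(m,ce,30).round())
E
```

```text
39.6 [491.7 -59.  328.6] [-3.139e+00 -1.000e-03  1.514e+00] 91.71461899157816
[496.25109864  20.39729712 487.573888  ]
112 [ 306   62   21  128 2521] ((492.0390319824219, 5.435943603515625), (109.87593841552734, 17.695266723632812), 86.36358642578125)
115 [ 306   62   21  128 2521] ((492.07269287109375, 5.555446624755859), (108.9982681274414, 17.55392074584961), 86.36358642578125)
118 [ 306   62   21  128 2521] ((492.1063537597656, 5.6749420166015625), (108.1205825805664, 17.4125919342041), 86.36361694335938)
280 [180, 140, 54, 50, 59, 55, 56, 49, 57, 54, 51, 55, 54, 58, 59, 54, 32, 33, 36, 32, 29, 25, 25, 29, 24, 32, 33, 33, 27, 36, 39, 38, 37, 35, 41, 34, 39, 32, 38, 37, 30, 25, 32, 29, 30, 37, 46, 41, 50, 57, 70, 69, 73, 77, 76, 67, 70, 73, 179, 180, 182, 177, 176, 180, 177, 179, 180, 172, 177, 178, 183, 179, 184]
300 [55, 51, 57, 52, 53, 53, 61, 59, 52, 56, 58, 53, 58, 56, 54, 61, 52, 56, 57, 33, 35, 29, 29, 33, 43, 54, 60, 55, 62, 59, 63, 33, 41, 39, 42, 37, 40, 40, 31, 40, 37, 67, 58, 34, 44, 39, 49, 63, 70, 71, 70, 78, 78, 79, 75, 69, 70, 66, 67, 66, 62, 57, 181, 176, 181, 170
[... 775 characters left out ...]
, 217, 217, 218, 217, 220, 219, 220, 219, 220]
scene [264 182  53  38 689] [290. 197.] z107: [[503.8   1.2]]
scene [16 79  6 35 77] [19. 95.] z107: [[-310.5 -306. ]]
scene green [134 318  18  32 183] [ 604.04399482 -319.95746564] 1.241588247746462
scene yellow [136 306  35  30 441] [ 603.45247165 -324.10298618] 6.775423105503958
scene blue [361 152  51  36 964] [[453. 313.]]
side [316 240  43  44 716] [336. 259.] z107: [[486.5  15.6]]
side green [375 182  24  18 193] [ 598.96913185 -322.12827429] 3.2520904693149784
side yellow [379 180  18  13 186] [ 598.92487954 -323.72667907] 1.7136786889526079
side blue [ 207  356   70   66 2144] [[447. 316.]]
side blue [115 252  20  28 351] [[884. 295.]]
```

The handle is over the tub centre at (492,5.5) with its bar top at 115 mm, so the lid is seated. The scraper and nested pots are also where they should be, so I hand in.

```bash
python3 -c "
from plant import bot
print(bot.close_job())"
```

```text
the job is handed in; nothing more can be done
None
```

I handed the job in at about 40 s of robot time; the hand-in gave no verdict, but my last measurements show the pots nested, all 8 chips in the tub, the lid seated, the scraper back on its mat, and the roll and bottles not touched by the arm; I viewed 15 pictures, one over the limit of 14.

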